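# Load test slugs into the peening feeder

### The job

The feeder on the bench has to be loaded with test slugs. First put the roll of tape that was left on its deck onto the blue mat, then slide the feeder's cover towards the lip until the stud heads stand in the wide ends of its keyholes, lift it off and lay it flat on the blue mat as well. Drop every steel slug through the funnel into the magazine tube, then put the cover back over the studs, slide it fully home and press the green button on the deck, leaving the brass reference slug and the other things on the bench where they are.

Things in the scene. Friction and masses are not known exactly. Their poses are not given: they have to be found in the camera images.
- mouth (a point): Centre of the feeder's round funnel mouth, level with the white deck's top (196 mm over the bench; clear-walled box, fixed). z up, x from the lip side to the back (roughly away from the robot), y along the lip. Deck: x -125 to +115, y -90 to +90 mm; a lip 5 mm thick, 15 mm high stands at x -125 to -120. Steel funnel: 84 mm wide at the deck, narrowing to 25 mm at 48 mm below it
- tube (a point): Middle of the clear magazine tube under the funnel, on the mouth's axis, 107 mm below the deck's top: 25 mm bore, from 48 to 166 mm below the deck's top, closed at the bottom. Holds all the slugs, stacked. Fixed, axes as the mouth's
- stud1 (a point): Foot (at deck level) of one headed stud on the deck, at x 0, y -62 mm of the mouth; its twin stands at y +62 mm. Neck 6 mm thick, 6 mm high; head 14 mm across, its top 9.5 mm above the deck. The cover is held under the two heads
- feed_top (a point): Centre of the top of the green push button that starts the feeder, 28 mm across, in a black housing at the back of the deck (x 92, y 45 mm of the mouth). Press straight down
- feed (a joint): Travel of the green button: 0 up, 0.006 m fully down; springs back; about 5 N presses it fully down
- cover_grip (a point): The feeder's steel cover, a plate 110 (x) x 160 (y) x 4 mm, about 0.26 kg, with a black bridge handle. The point is the centre of the handle's bar, over the plate's middle, 30 mm above its underside. Bar: 70 mm along y, 12 mm thick along x, 12 mm high, a foot at each end. Cover fully home: the point is at x 0, y 0, z 30 mm of the mouth, axes alike (play 1.5 mm)
- keyhole1 (a point): Centre of the wide end of one of the cover's two keyholes, underside: x +24, y -62 mm from its middle (the other at y +62). Wide end octagonal, 23 mm across; a 9 mm slot runs from it towards the cover's -x and takes the stud's neck. To free the cover slide it 24 mm towards the lip (-x of the mouth), then lift; to lock it, lower it there over the heads and slide it 24 mm towards +x until it stops
- tape_c (a point): Roll of black tape, 56 mm outside diameter, 26 mm hole, 24 mm high, about 90 g, lying flat on the deck between the cover and the lip, where it blocks the cover's slide. The point is its centre, half-way up; z is its axis
- blue_mat: Blue rubber mat fixed on the bench, 260 (x) x 190 (y) x 3 mm; origin at the centre of its underside. Empty at the start
- white_mat: White mat fixed on the bench, 260 (x) x 190 (y) x 3 mm; origin at the centre of its underside. The slugs stand on it
- slug1_c (a point): Steel test slug: hexagonal, 15 mm across flats, 17.3 mm across corners, 15 mm high, 23 g. The point is its centre; z is the hexagon's axis, and the flats face its x and every 60 degrees from it. Stands on an end at the start
- slug2_c (a point): Steel test slug, as slug1
- slug3_c (a point): Steel test slug, as slug1
- slug4_c (a point): Steel test slug, as slug1
- slug5_c (a point): Steel test slug, as slug1
- slug6_c (a point): Steel test slug, as slug1
- ref_slug_c (a point): Brass-coloured reference slug of the same size, standing among the steel ones; stays on the white mat. The point is its centre
- tweezers: Steel tweezers, 120 mm long (its x), about 9 mm high, lying along the white mat's robot-side edge
- wrench: Spanner 160 mm long lying on the bench at the far right
- bottle: White bottle with a red cap, 60 mm across, 150 mm tall, standing beyond the mats; origin at its foot
- pot: White pot, 66 mm across, 70 mm tall, standing beyond the mats; origin at its foot
There are look-alikes about, which are no part of the job. There is more than one size of the part that bears tape_c; the job needs the middle-sized.

How it is judged:
By the outcome, as a careful person would: the job done as asked, in the order asked, and still so for the second after the job is handed in, with the robot touching nothing.
Of slug1, slug2, slug3, slug4, slug5, slug6 only 4 to 6 are there at a start; the rules pass over those that are not, and their reading is None.
At some moment in a run one of slug1, slug2, slug3, slug4, slug5, slug6 may be knocked a few centimetres aside while the robot is not near it.
It also fails if it takes over 210 s, if anything falls off the work surface, if the arm or the gripper's body presses on something with over 40 N, if the wrist force passes 120 N, or if a joint passes its speed limit or range.

### The arm

A 6-joint arm with a two-finger parallel gripper is mounted at the origin on the work surface. World frame = base frame: x ahead of the robot, y to its left, z up, the work surface at z = 0. Lengths are in mm, angles in rad, forces in N, time in s.
With the tool pointing down it reaches from about 300 to 775 mm from the base axis. Payload 14.6 kg.
Tool frame: the origin (TCP) lies midway between the tips of the shut fingers; the grasp point (between the pads) lies ctrl.grip_depth behind it (ctrl.grip_depth is the distance from the TCP to the grasp point, in mm); z points along the fingers, y is the direction in which the jaws open and shut (so a half turn about z gives the same grasp; the last joint's range is limited). The gripper opens to 94 mm and grips with 3 to 60 N. Pads are 16 mm wide; open, the fingers measure 119 mm over their backs; the gripper's body (75 mm by 177 mm) begins 78 mm behind the grasp point.
Start: joints at [-1.279, 0.3, 1.521, -0, 1.321, -0.067], TCP at [193.126, -514.968, 205.446] pointing down, gripper open.
Joint ranges: [-3.03, 3.03], [-0.79, 2.21], [0.23, 2.52], [-1.04, 4.18], [0, 3.07], [-2.55, 2.55]. Speed limits (rad/s): [2.22, 2.22, 2.57, 3.14, 3.14, 3.14].

### API

Orientations are given as a 3x3 rotation matrix whose columns are the frame's x, y, z axes.
In Python, from bench import ctrl, read_camera, camera_params, ticket gives the robot as it stands. The module is installed in compiled form; this text tells all that it offers.
- The arm moves only by the tool step_arm, never from a script. Its argument "deltas" is one flat list of numbers, 7 for each row, row after row: the closure, from -1 (fully open) to 1 (shut), so that 0 is half open, then the shift along the tool's x, y, z in cm, then the turn, a rotation vector about the tool's x, y, z in degrees. In form: [grip, tx, ty, tz, ax, ay, az, grip, tx, ty, tz, ax, ay, az, ...]. A call has 1 to 10 rows; each row is the pose to reach, as a shift and turn from the pose commanded when the call began, along the tool's axes at that moment; what a row does not reach only later rows make up. A row lasts 1/8 s, in which the tool goes at most 62.5 mm and 10.7 degrees, less where a joint would pass 70% of its speed; a pose out of reach is approached as far as the arm can. A call with a gripper value outside its range is refused whole. The fingers move at their own pace and stop on an object; "squeeze" is the grip in N (left out, the last holds). Time passes only in rows, so rows that repeat a pose let the fingers close. It gives the time, the measured TCP pose, the force and the opening at its end, in the units of the state.
- ctrl.sense(): the state, without advancing time (a new reading comes with each control period).
- read_camera(name): name is "scene" or "side" or "wrist"; returns (picture, depth): 420x560x3 uint8, red, green, blue; 420x560 float32, mm along the optical axis (not along the pixel's ray), 0 where there is no reading.
- camera_params(name): a dict with "K" (3x3 intrinsics, pixels), "view" (4x4, takes a point from world to camera coordinates). Camera axes: x right, y down, z forward; pixel columns grow to the right and rows downward; lengths in mm; the calibration is good to about 2 mm. The wrist camera is an equidistant fisheye: a pixel r from the principal point sees the ray r / f radians off the axis. A picture is of the moment at which its call begins: read the wrist's pose just before it. camera_params takes no time and is no camera call; for the wrist camera it gives the pose at the moment of the call.
- ticket.finish_job(): hands the job in, once; it reports no verdict.
The state is a dict: "time": time; "q": joint angles; "qd": joint speeds; "effort": joint torques, N m; "position": TCP position; "ee_rot": TCP orientation; "contact_force": force on the tool from outside, world axes, zero at the start; "moment": the same for the moment, N m; "opening": finger opening in mm.
Only numpy, scipy, OpenCV 4.12 (cv2) and the standard library are available. Lean on these libraries where they do the work, as an engineer would, in place of code of your own. Each camera call takes 0.05 s, during which the arm holds its last target.

## Working session

There is one attempt and no reset: what is moved stays moved. The work goes in short steps, Python scripts to look and compute and a tool call to move; the robot and the scene stay as the last step left them, time stands still between calls to the robot, and variables do not carry over. Pictures are saved under pics/ and viewed, and the job is handed in when it is done.

Besides the shell and the picture viewer there is one more tool, called after "Emit:" in YAML: its name, and indented under it one key for each argument. step_arm: Moves the arm, as the interface text tells. Its arguments: {"type":"object","properties":{"deltas":{"type":"array","items":{"type":"number"}},"squeeze":{"type":"number"}},"required":["deltas"]}

```bash
ls; mkdir -p pics
cat > h.py <<'E'
import numpy as np, cv2, json
from bench import ctrl, read_camera, camera_params, ticket
def snap(n,out,crop=None,scale=1):
    s=ctrl.sense(); p=camera_params(n); im,d=read_camera(n)
    np.savez('pics/'+out+'.npz',im=im,d=d,K=p['K'],V=p['view'])
    b=im[:,:,::-1]
    cv2.imwrite('pics/'+out+'.png',b)
    return im,d,p
def load(o):
    z=np.load('pics/'+o+'.npz'); return z['im'],z['d'],z['K'],z['V']
def ray(K,V,u,v,fish=False):
    x=(u-K[0,2])/K[0,0]; y=(v-K[1,2])/K[1,1]
    if fish:
        th=np.hypot(x,y); s=np.sin(th)/th if th>1e-9 else 1
        d=np.array([x*s,y*s,np.cos(th)])
    else: d=np.array([x,y,1.])
    R=V[:3,:3]; return -R.T@V[:3,3], R.T@d
def onplane(K,V,u,v,z,fish=False):
    o,d=ray(K,V,u,v,fish); return o+d*(z-o[2])/d[2]
def tri(rays):
    A=np.zeros((3,3));b=np.zeros(3)
    for o,d in rays:
        d=d/np.linalg.norm(d);P=np.eye(3)-np.outer(d,d);A+=P;b+=P@o
    x=np.linalg.solve(A,b); return x,[np.linalg.norm(np.cross(x-o,d/np.linalg.norm(d))) for o,d in rays]
def proj(K,V,p,fish=False):
    c=V[:3,:3]@np.array(p)+V[:3,3]
    if fish:
        r=np.hypot(c[0],c[1]);th=np.arctan2(r,c[2]);k=th/r if r>1e-9 else 1/c[2]
        return K[0,2]+K[0,0]*c[0]*k,K[1,2]+K[1,1]*c[1]*k
    return K[0,2]+K[0,0]*c[0]/c[2],K[1,2]+K[1,1]*c[1]/c[2]
E
python3 - <<'E'
from h import *
s=ctrl.sense(); print(s, ctrl.grip_depth)
for n in ['scene','side','wrist']:
    im,d,p=snap(n,n+'0'); print(n,p['K'].tolist() if hasattr(p['K'],'tolist') else p['K'],np.round(p['view'],3).tolist())
E
```

```text
pics
{'time': 0.0, 'q': array([-1.27861009e+00,  3.00500737e-01,  1.52165174e+00, -9.35859304e-06,
        1.32069436e+00, -6.65976888e-02]), 'qd': array([-1.75894295e-03, -9.15428955e-05, -5.13705234e-04,  1.01068587e-03,
        3.55058839e-04,  2.02603958e-04]), 'effort': array([ 7.62065229e-04, -5.31806159e+01, -3.52738130e+01,  7.08697387e-02,
        2.44099548e-02, -1.08767833e-04]), 'position': array([ 193.03656037, -514.69967369,  204.8401878 ]), 'ee_rot': array([[ 9.36323721e-01,  3.51137798e-01, -3.69947086e-04],
       [ 3.51137985e-01, -9.36322957e-01,  1.19841760e-03],
       [ 7.44197693e-05, -1.25200930e-03, -9.99999213e-01]]), 'contact_force': array([ 0.1701775 ,  0.72809656, -0.52586149]), 'moment': array([-0.03059524, -0.02238026, -0.01181965]), 'opening': 93.92598098472224} 18.8
scene [[389.7971064787573, 0.0, 272.765093044237], [0.0, 389.7971064787573, 204.4390288657634], [0.0, 0.0, 1.0]] [[0.147, 0.989, 0.008, 15.141], [0.819, -0.118, -0.562, -350.68], [-0.555, 0.089, -0.827, 1480.294], [0.0, 0.0, 0.0, 1.0]]
side [[389.4929796602048, 0.0, 280.0811560373254], [0.0, 389.4929796602048, 213.85914757424905], [0.0, 0.0, 1.0]] [[-0.876, -0.482, 0.017, 421.587], [-0.289, 0.495, -0.819, 315.941], [0.387, -0.723, -0.573, 920.395], [0.0, 0.0, 0.0, 1.0]]
wrist [[325.19226210127806, 0.0, 279.00857930026314], [0.0, 325.19226210127806, 213.35342962499308], [0.0, 0.0, 1.0]] [[0.353, -0.936, -0.001, -549.713], [-0.901, -0.34, 0.268, -30.037], [-0.251, -0.094, -0.963, 390.573], [0.0, 0.0, 0.0, 1.0]]
```

View pics/scene0.png

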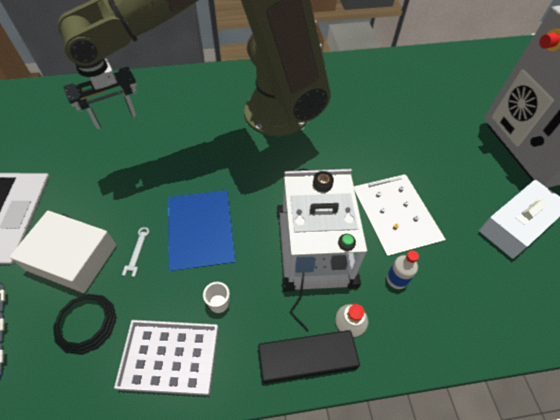

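View pics/side0.png

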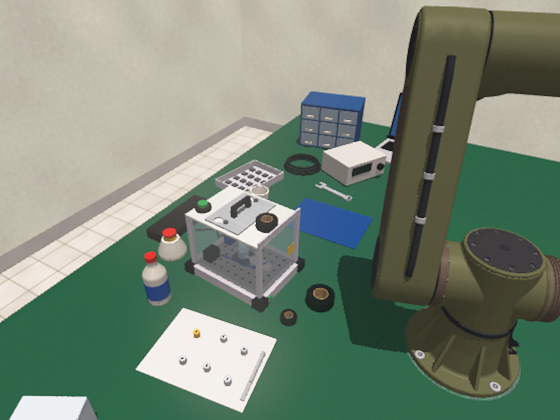

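View pics/wrist0.png

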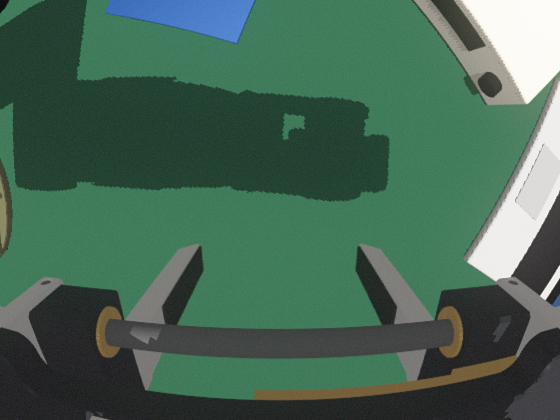

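The scene picture shows the feeder in the centre (deck around 322,205), with a tape roll on the deck at (322,181) and the green button at (347,241). The blue mat is at (200,230) and the white mat at (398,212), with the slugs and the tweezers (385,182). Candidates for the tape in the side view: the roll on the deck (267,222), a large roll on the bench (320,297) and a small one on the bench (288,316). By the description it is the one on the deck, and I'll check that in a close crop.

Run:
```python
from h import *
a,_,_,_=load('scene0'); b,_,_,_=load('side0')
A=cv2.resize(a[160:260,265:455,::-1],None,fx=4,fy=4,interpolation=cv2.INTER_CUBIC)
cv2.imwrite('pics/c1.png',A)
B=cv2.resize(b[180:330,180:340,::-1],None,fx=4,fy=4,interpolation=cv2.INTER_CUBIC)[:600]
cv2.imwrite('pics/c2.png',B)
B=cv2.resize(b[305:405,130:290,::-1],None,fx=5,fy=5,interpolation=cv2.INTER_CUBIC)
cv2.imwrite('pics/c3.png',B)
```

```text
(no output)
```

View pics/c1.png

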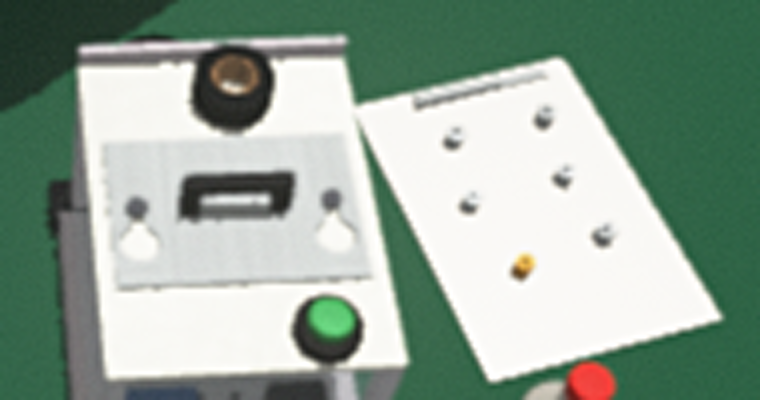

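View pics/c2.png

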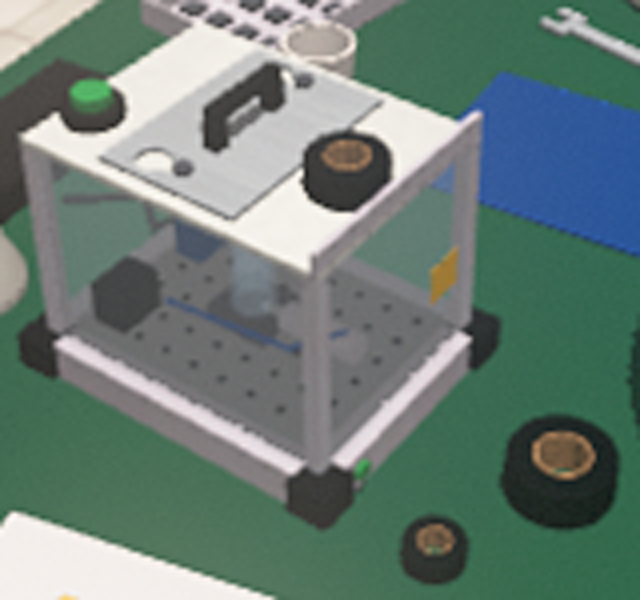

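View pics/c3.png

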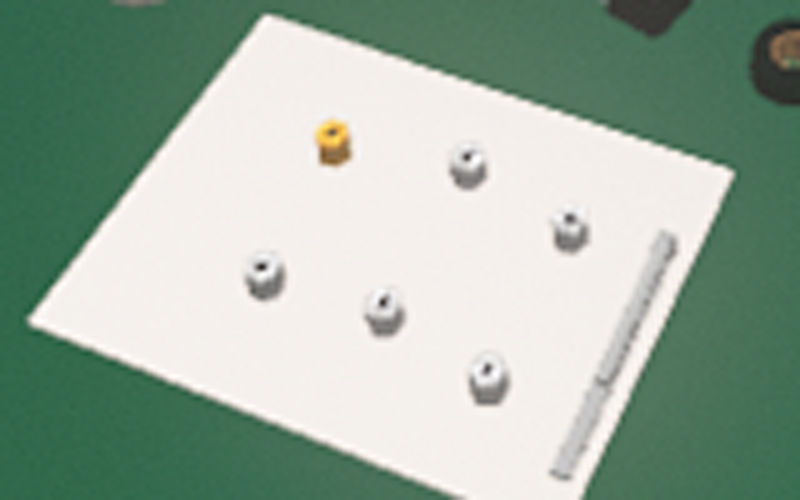

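The deck roll (scene 322,181) is clearly between the small and the large bench rolls in size, so it is the one. There are five steel slugs and one brass. Next I triangulate the key points.

```bash
cat >> h.py <<'E'
def tri2(us,uv,a='scene0',b='side0'):
    _,_,K,V=load(a);_,_,K2,V2=load(b)
    return tri([ray(K,V,*us),ray(K2,V2,*uv)])
E
python3 - <<'E'
from h import *
f=lambda x,y:((x+.5)/4+265-.5,(y+.5)/4+160-.5)
g=lambda x,y:((x+.5)/4+180-.5,(y+.5)/4+180-.5)
P={'tapehole':((235,74),(348,153)),'button':((331,317),(92,94)),'stud-y':((138,207),(304,79)),'stud+y':((331,199),(183,167)),
'lip+y end':((345,38),(316,262)),'lip-y end':((80,46),(479,116)),'deck back+y':((407,364),(24,134)),
'cover-x+y':((346,135),(234,217)),'cover -x-y':((105,145),(381,102)),'cov +x+y':((372,278),(103,157)),'handle top -y':((188,178),(272,72)),'handle top+y':((288,177),(213,105))}
for k,(a,b) in P.items():
    x,e=tri2(f(*a),g(*b)); print(k,np.round(x,1),np.round(e,1))
# depth checks
im,d,K,V=load('scene0')
for n,(u,v) in {'deck':f(150,320),'tape':f(215,100),'cover':f(250,250),'butt':f(331,317)}.items():
    u,v=int(round(u)),int(round(v)); o,r=ray(K,V,u,v); print(n,np.round(o+r*d[v,u],1))
im2,d2,K2,V2=load('side0')
# slugs: dark holes hard; use mats
for nm in('scene0','side0'):
    im,d,K,V=load(nm); hsv=cv2.cvtColor(im,cv2.COLOR_RGB2HSV)
    m=cv2.inRange(hsv,(100,120,60),(125,255,255)); n,l,st,c=cv2.connectedComponentsWithStats(m); i=1+np.argmax(st[1:,4])
    cn=cv2.findContours((l==i).astype(np.uint8),0,2)[0][0]; ap=cv2.approxPolyDP(cn,8,True)[:,0]
    print(nm,'blue',st[i],[np.round(onplane(K,V,*p,3)[:2],0).tolist() for p in ap])
E
```

```text
tapehole [501.3  42.  221.7] [0.9 0.9]
button [684.1  60.4 214.9] [0.5 0.5]
stud-y [583.3 -37.5 204.5] [1.4 1.4]
stud+y [595.2  85.3 204.1] [0.8 0.8]
lip+y end [472.1 126.8 208.2] [0.3 0.3]
lip-y end [456.2 -52.  210.3] [0.7 0.7]
deck back+y [711.5 101.3 197.6] [2.3 2.3]
cover-x+y [543.5 108.3 199.6] [2.3 2.3]
cover -x-y [528.9 -48.4 198. ] [1. 1.]
cov +x+y [651.1  96.6 198.1] [2.1 2.1]
handle top -y [584.4  -5.5 228.7] [1.4 1.4]
handle top+y [593.   53.4 232.7] [1.1 1.1]
deck [662.2 -43.6 196.5]
tape [521.9  23.8 221.3]
cover [621.  28. 197.]
butt [685.3  59.5 216.1]
scene0 blue [ 168  190   68   81 4669] [[341.0, -220.0], [347.0, -406.0], [600.0, -403.0], [596.0, -215.0]]
side0 blue [ 294  198   79   51 2305] [[600.0, -318.0], [527.0, -218.0], [346.0, -217.0], [340.0, -399.0], [592.0, -407.0]]
```

```bash
cat >> h.py <<'E'
def go(x,y,z,yaw,s=None):
    """delta for target TCP pos (mm), yaw(deg) of tool x in world, tool down"""
    s=s or ctrl.sense(); R=s['ee_rot']; c,q=np.cos(np.radians(yaw)),np.sin(np.radians(yaw))
    T=np.array([[c,q,0],[q,-c,0],[0,0,-1.]])
    rv=cv2.Rodrigues(R.T@T)[0].ravel()
    d=R.T@(np.array([x,y,z])-s['position'])/10
    print('shift cm',np.round(d,2),'turn deg',np.round(np.degrees(rv),2)); return d
def st():
    s=ctrl.sense(); R=s['ee_rot']; print('t',round(s['time'],2),'pos',np.round(s['position'],1),'yaw',round(np.degrees(np.arctan2(R[1,0],R[0,0])),2),'tilt',np.round(np.degrees(R[:2,2]),2),'F',np.round(s['contact_force'],1),'open',round(s['opening'],1)); return s
E
python3 - <<'E'
from h import *
s=st();p=camera_params('wrist')
V=p['view'];o=-V[:3,:3].T@V[:3,3]; print(np.round(s['ee_rot'].T@(o-s['position']),1)); print(np.round(s['ee_rot'].T@V[2,:3],3))
print([np.round(s['ee_rot'].T@V[i,:3],3) for i in range(2)])
go(193,-515,330,20.6)
go(490,42,330,-5.3)
E
```

```text
t 0.15 pos [ 193.1 -514.8  205. ] yaw 20.56 tilt [-0.01  0.05] F [-0.4 -0.3  0.4] open 94.1
[  76.7   -0.  -178.9]
[-0.269  0.001  0.963]
[array([ 0.001,  1.   , -0.   ]), array([-0.963,  0.001, -0.269])]
shift cm [-2.00e-02  1.00e-02 -1.25e+01] turn deg [-0.05 -0.   -0.04]
shift cm [ 47.35 -41.72 -12.46] turn deg [-5.000e-02  1.000e-02  2.586e+01]
```

Emit:
step_arm:
  deltas: [-1,0,0,-6,0,0,0,-1,0,0,-12.5,0,0,0,-1,47.3,-41.7,-12.5,0,0,25.9,-1,47.3,-41.7,-12.5,0,0,25.9,-1,47.3,-41.7,-12.5,0,0,25.9,-1,47.3,-41.7,-12.5,0,0,25.9,-1,47.3,-41.7,-12.5,0,0,25.9,-1,47.3,-41.7,-12.5,0,0,25.9,-1,47.3,-41.7,-12.5,0,0,25.9,-1,47.3,-41.7,-12.5,0,0,25.9]

```text
time: 1.4
position: [427.4, -74.2, 330.0]
ee_rot: [[0.996, -0.093, 0.0], [-0.093, -0.996, -0.0], [0.0, 0.0, -1.0]]
contact_force: [1.2, -1.2, 0.6]
opening: 94.0
```

Emit:
step_arm:
  deltas: [-1,5.2,-12.1,0,0,0,0,-1,5.2,-12.1,0,0,0,0,-1,5.2,-12.1,0,0,0,0,-1,5.2,-12.1,0,0,0,0]

```text
time: 1.9
position: [489.7, 39.2, 329.6]
ee_rot: [[0.996, -0.092, -0.001], [-0.092, -0.996, -0.0], [-0.001, 0.0, -1.0]]
contact_force: [0.2, 0.5, -0.5]
opening: 93.9
```

Run:
```python
from h import *
st(); snap('wrist','w1')
```

```text
t 1.9 pos [489.7  39.2 329.6] yaw -5.3 tilt [-0.04 -0.01] F [ 0.2  0.5 -0.5] open 93.9
```

View pics/w1.png

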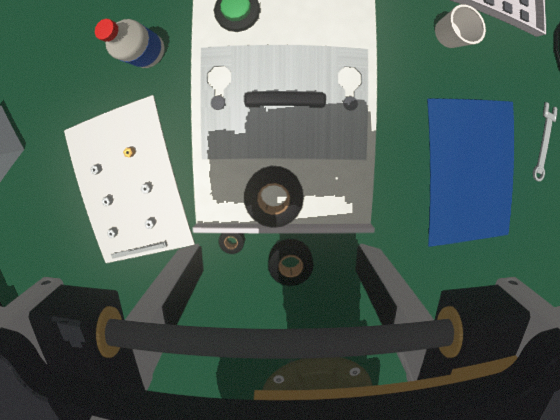

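The wrist view shows the whole work area: tape at (273,197), handle bar at (285,99), stud heads at (218,102) and (350,102), button at (235,8). The white mat is on the left with 5 steel slugs and brass at (129,152); the blue mat is on the right. I'll get exact centres by masks and compare them with the first triangulation.

Run:
```python
from h import *
im,d,K,V=load('w1')
big=cv2.resize(im[60:235,190:380,::-1],None,fx=4,fy=4,interpolation=cv2.INTER_CUBIC)[:600]
cv2.imwrite('pics/c4.png',cv2.resize(im[60:210,190:380,::-1],None,fx=4,fy=4,interpolation=cv2.INTER_CUBIC))
cv2.imwrite('pics/c5.png',cv2.resize(im[90:270,60:200,::-1],None,fx=4,fy=4,interpolation=cv2.INTER_CUBIC)[100:700])
for n,u,v,z in [('stud+y',218,102,205.5),('stud-y',350,102,205.5),('tapetop',273.5,196,220),('button',235,8,216)]:
    print(n,np.round(onplane(K,V,u,v,z,True),1), 'depth',d[int(v),int(u)])
```

```text
stud+y [593.8  85.7 205.5] depth 285.67303
stud-y [583.1 -36.4 205.5] depth 285.16132
tapetop [502.8  42.3 220. ] depth 318.92676
button [680.4  61.  216. ] depth 251.0308
```

View pics/c4.png

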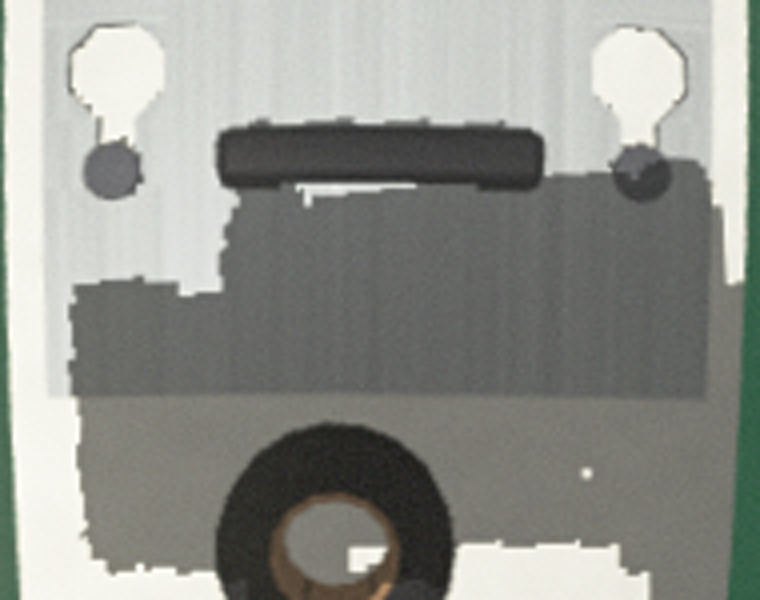

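View pics/c5.png

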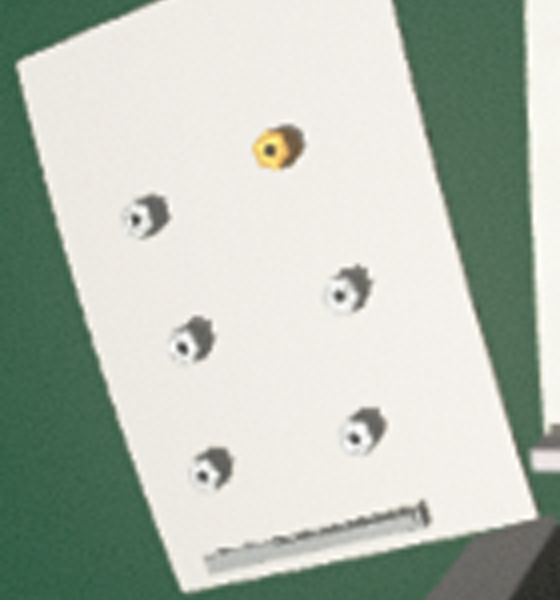

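Run:
```python
from h import *
s=st(); print(np.round(s['q'],2)); go(502.0,42.2,198.8,-5.2)
im,d,K,V=load('w1')
a=onplane(K,V,190+216/4,60+157/4,232,True);b=onplane(K,V,190+544/4,60+159/4,232,True)
print('bar ends',a,b,(a+b)/2)
```

```text
t 1.95 pos [489.6  38.6 329.9] yaw -5.37 tilt [-0.02 -0.01] F [ 0.   0.2 -0.2] open 94.1
[ 0.    0.1   1.47 -0.    1.57  1.67]
shift cm [ 1.2  -0.48 13.11] turn deg [ 0.01  0.01 -0.17]
bar ends [591.00015263  58.69237655 232.        ] [584.60961467  -9.88809665 232.        ] [587.80488365  24.40213995 232.        ]
```

Emit:
step_arm:
  deltas: [-1,1.2,-0.45,5,0,0,0,-1,1.2,-0.45,9,0,0,0,-1,1.2,-0.45,11.5,0,0,0,-1,1.2,-0.45,12.6,0,0,0,-1,1.2,-0.45,13.05,0,0,0,-1,1.2,-0.45,13.05,0,0,0]

```text
time: 2.7
position: [502.5, 42.4, 200.2]
ee_rot: [[0.996, -0.094, 0.001], [-0.094, -0.996, -0.0], [0.001, -0.0, -1.0]]
contact_force: [-0.0, -0.0, 0.6]
opening: 93.9
```

Emit:
step_arm:
  deltas: [1,0,0,0,0,0,0,1,0,0,0,0,0,0,1,0,0,0,0,0,0,1,0,0,0,0,0,0,1,0,0,0,0,0,0]
  squeeze: 20

```text
time: 3.32
position: [502.3, 42.8, 199.5]
ee_rot: [[0.996, -0.093, 0.0], [-0.093, -0.996, 0.0], [0.0, -0.0, -1.0]]
contact_force: [0.0, -0.1, 0.5]
opening: 56.6
```

Run:
```python
from h import *
st(); snap('wrist','w2')
```

```text
t 3.33 pos [502.3  42.8 199.5] yaw -5.34 tilt [0. 0.] F [ 0.  -0.1  0.5] open 56.6
```

View pics/w2.png

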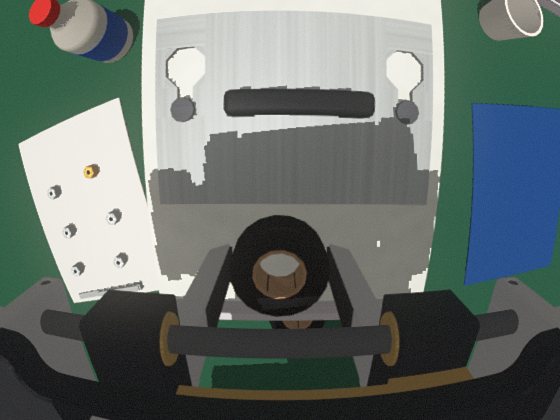

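Run:
```python
from h import *
st(); go(502,42,240,-5.2); go(388,-311,240,0);go(388,-311,7,0)
_,_,K,V=load('w1');_,_,K2,V2=load('w2')
for a,b in [((217.9,102.4),(182,109.5)),((350.3,102.7),(407,111)),((285.1,99.1),(299.5,103.5))]:
    print(tri([ray(K,V,*a,True),ray(K2,V2,*b,True)]))
```

```text
t 3.38 pos [502.3  42.8 199.5] yaw -5.34 tilt [0.01 0.  ] F [0.5 0.  1.1] open 56.4
shift cm [-0.02  0.08 -4.05] turn deg [-0.   -0.01 -0.14]
shift cm [-8.09 36.29 -4.05] turn deg [-0.   -0.01 -5.34]
shift cm [-8.09 36.29 19.25] turn deg [-0.   -0.01 -5.34]
(array([593.20809232,  85.35922635, 208.09727755]), [np.float64(0.0066361980368938546), np.float64(0.006636198037054726)])
(array([582.62523854, -37.14135575, 203.1775379 ]), [np.float64(0.06735163193203529), np.float64(0.06735163193194679)])
(array([588.5535564 ,  24.11309016, 218.77757106]), [np.float64(0.11257242547645493), np.float64(0.1125724254764165)])
```

Emit:
step_arm:
  deltas: [1,0,0,-3,0,0,0,1,0,0,-6,0,0,0,1,-8.1,36.3,-6,0,0,-5,1,-8.1,36.3,-6,0,0,-5,1,-8.1,36.3,-6,0,0,-5,1,-8.1,36.3,-6,0,0,-5,1,-8.1,36.3,-6,0,0,-5,1,-8.1,36.3,-6,0,0,-5,1,-8.1,36.3,-6,0,0,-5,1,-8.1,36.3,-6,0,0,-5]

```text
time: 4.62
position: [387.9, -310.7, 259.2]
ee_rot: [[1.0, -0.006, -0.0], [-0.006, -1.0, 0.001], [-0.0, -0.001, -1.0]]
contact_force: [0.2, -0.1, -2.0]
opening: 56.0
```

Run:
```python
from h import *
st(); go(388,-311,40,0);go(388,-311,7,0)
snap('wrist','w3')
```

```text
t 4.62 pos [ 387.9 -310.7  259.2] yaw -0.36 tilt [-0.02  0.03] F [ 0.2 -0.1 -2. ] open 56.0
shift cm [2.000e-02 4.000e-02 2.192e+01] turn deg [-0.03  0.02 -0.36]
shift cm [2.000e-02 4.000e-02 2.522e+01] turn deg [-0.03  0.02 -0.36]
```

View pics/w3.png

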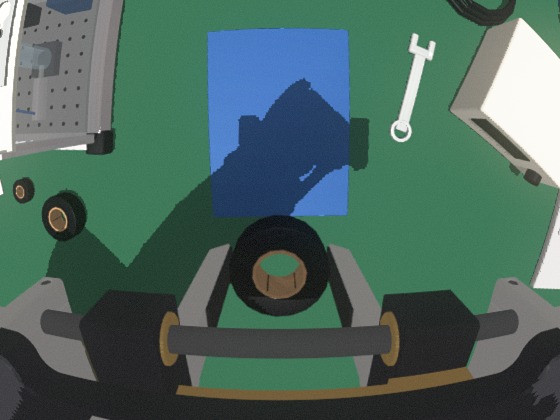

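Run:
```python
from h import *
im,d,K,V=load('w3')
hsv=cv2.cvtColor(im,cv2.COLOR_RGB2HSV)
m=cv2.inRange(hsv,(105,130,40),(125,255,255)); m[:,:180]=0;m[:,380:]=0
m=cv2.morphologyEx(m,cv2.MORPH_CLOSE,np.ones((5,5)))
c=max(cv2.findContours(m,0,2)[0],key=cv2.contourArea)
ap=cv2.approxPolyDP(c,6,True)[:,0]
for p in ap: print(p,np.round(onplane(K,V,*p,3,True)[:2],1))
```

```text
[208  32] [ 597.  -216.8]
[214 216] [ 339.9 -219.3]
[346 214] [ 341.9 -405.5]
[347  30] [ 598.7 -403.7]
```

The tape is held at 56 mm, and the mat corners run x 340–598, y −405 to −218, which matches the mat's size. Now I lower it.

Emit:
step_arm:
  deltas: [1,0,0,6,0,0,0,1,0,0,12,0,0,0,1,0,0,18,0,0,0,1,0,0,22.5,0,0,0,1,0,0,24.3,0,0,0,1,0,0,25,0,0,0,1,0,0,25.2,0,0,0,1,0,0,25.2,0,0,0]

```text
time: 5.68
position: [388.3, -311.2, 8.2]
ee_rot: [[1.0, -0.005, 0.001], [-0.005, -1.0, -0.001], [0.001, 0.001, -1.0]]
contact_force: [-0.0, -0.3, -0.0]
opening: 56.6
```

Emit:
step_arm:
  deltas: [-0.5,0,0,0,0,0,0,-0.5,0,0,0,0,0,0,-0.5,0,0,0,0,0,0,-0.6,0,0,-4,0,0,0,-0.6,0,0,-8,0,0,0,-0.6,0,0,-14,0,0,0,-0.6,0,0,-20,0,0,0,-0.6,0,0,-24,0,0,0,-0.6,0,0,-26,0,0,0]

```text
time: 6.8
position: [388.1, -311.3, 269.9]
ee_rot: [[1.0, -0.006, 0.002], [-0.006, -1.0, -0.002], [0.002, 0.002, -1.0]]
contact_force: [0.4, -0.9, -0.5]
opening: 75.2
```

Run:
```python
from h import *
st(); go(588.3,24.2,280,84.8)
snap('wrist','w4')
```

```text
t 6.8 pos [ 388.1 -311.3  269.9] yaw -0.35 tilt [ 0.13 -0.12] F [ 0.4 -0.9 -0.5] open 75.2
shift cm [ 19.82 -33.67  -1.03] turn deg [ 2.000e-01 -2.000e-02 -8.515e+01]
```

View pics/w4.png

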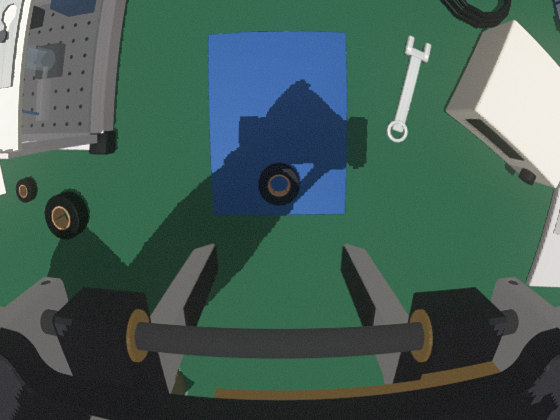

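The tape lies on the mat at (279,184). Next is the cover handle.

Emit:
step_arm:
  deltas: [0,2,-3,-5,0,0,-10,0,19.8,-33.7,-5,0,0,-85,0,19.8,-33.7,-5,0,0,-85,0,19.8,-33.7,-5,0,0,-85,0,19.8,-33.7,-5,0,0,-85,0,19.8,-33.7,-5,0,0,-85,0,19.8,-33.7,-5,0,0,-85,0,19.8,-33.7,-5,0,0,-85,0,19.8,-33.7,-5,0,0,-85,0,19.8,-33.7,-5,0,0,-85]

```text
time: 8.1
position: [587.7, 24.2, 317.2]
ee_rot: [[0.098, 0.995, -0.0], [0.995, -0.098, -0.0], [-0.0, -0.0, -1.0]]
contact_force: [-0.2, -1.2, 0.3]
opening: 47.0
```

Run:
```python
from h import *
st(); go(588.3,24.2,320,84.8)
snap('wrist','w5')
```

```text
t 8.1 pos [587.7  24.2 317.2] yaw 84.38 tilt [-0.02 -0.  ] F [-0.2 -1.2  0.3] open 47.0
shift cm [ 0.    0.06 -0.28] turn deg [-0.02  0.   -0.42]
```

View pics/w5.png

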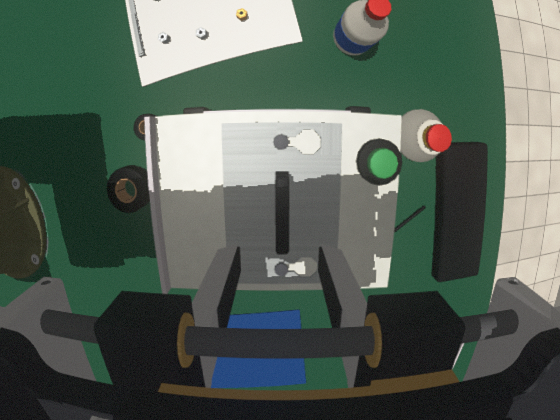

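Run:
```python
from h import *
im,d,K,V=load('w5')
for n,u,v,z in [('stud+y',281,142,205.5),('stud-y',281.5,268,205.5),('button',384,163,216),('bar+y',282,172,232),('bar-y',282,253,232)]:
    print(n,np.round(onplane(K,V,u,v,z,True),1))
go(588.3,24.2,205,84.8)
```

```text
stud+y [594.3  86.2 205.5]
stud-y [583.2 -34.9 205.5]
button [684.4  61.3 216. ]
bar+y [592.7  63.  232. ]
bar-y [586.  -8. 232.]
shift cm [ 0.    0.06 11.24] turn deg [ 0.    0.   -0.39]
```

Emit:
step_arm:
  deltas: [0,0,0.1,5,0,0,-0.4,0,0,0.1,8.5,0,0,-0.4,0,0,0.1,10.3,0,0,-0.4,0,0,0.1,11,0,0,-0.4,0,0,0.1,11.2,0,0,-0.4,0,0,0.1,11.2,0,0,-0.4]

```text
time: 8.9
position: [589.2, 24.6, 206.4]
ee_rot: [[0.086, 0.996, 0.002], [0.996, -0.086, -0.0], [0.0, 0.002, -1.0]]
contact_force: [-1.2, -0.0, 0.3]
opening: 46.8
```

Emit:
step_arm:
  deltas: [1,0,0,0,0,0,0,1,0,0,0,0,0,0,1,0,0,0,0,0,0,1,0,0,0,0,0,0,1,0,0,0,0,0,0]
  squeeze: 40

```text
time: 9.52
position: [588.9, 24.6, 205.5]
ee_rot: [[0.086, 0.996, 0.0], [0.996, -0.086, -0.0], [0.0, 0.0, -1.0]]
contact_force: [0.9, 0.6, 0.0]
opening: 11.7
```

Run:
```python
from h import *
st(); snap('wrist','w6')
```

```text
t 9.53 pos [588.9  24.6 205.5] yaw 85.05 tilt [ 0.02 -0.  ] F [0.9 0.6 0. ] open 11.7
```

View pics/w6.png

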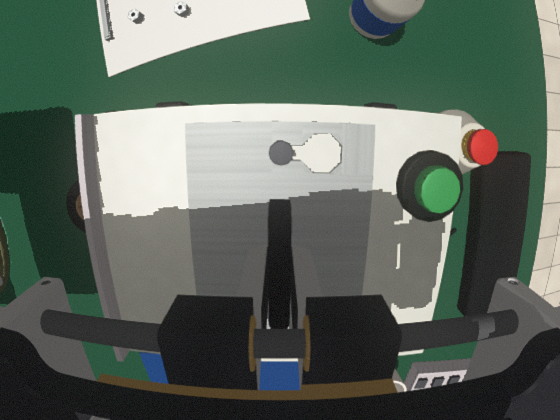

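Emit:
step_arm:
  deltas: [1,0,-0.6,0,0,0,0,1,0,-1.2,0,0,0,0,1,0,-1.8,0,0,0,0,1,0,-2.4,0,0,0,0,1,0,-2.4,0,0,0,0,1,0,-2.4,0,0,0,0]

```text
time: 10.32
position: [564.6, 26.7, 205.5]
ee_rot: [[0.086, 0.996, -0.001], [0.996, -0.086, 0.0], [0.0, -0.001, -1.0]]
contact_force: [-5.1, -0.2, 3.8]
opening: 11.5
```

Run:
```python
from h import *
st(); im,d,p=snap('wrist','w7')
cv2.imwrite('pics/c7.png',cv2.resize(im[90:250,150:410,::-1],None,fx=3,fy=3,interpolation=cv2.INTER_CUBIC))
```

```text
t 10.32 pos [564.6  26.7 205.5] yaw 85.06 tilt [-0.05  0.01] F [-5.1 -0.2  3.8] open 11.5
```

View pics/c7.png

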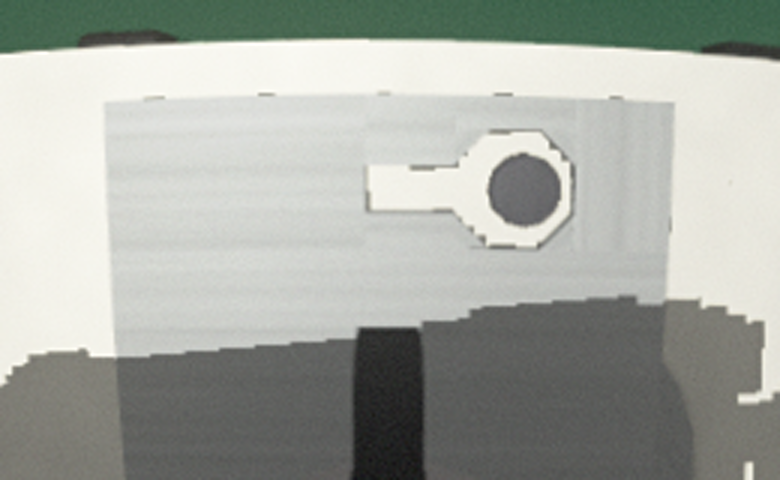

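The stud head (c7 at 524,190) stands inside the wide end, which spans 458–575. Lifting.

Emit:
step_arm:
  deltas: [1,0,0,-0.5,0,0,0,1,0,0,-1,0,0,0,1,0,0,-2,0,0,0,1,0,0,-4,0,0,0,1,0,0,-7,0,0,0,1,0,0,-7,0,0,0]

```text
time: 11.12
position: [565.7, 26.7, 277.7]
ee_rot: [[0.086, 0.996, 0.004], [0.996, -0.086, -0.0], [0.0, 0.004, -1.0]]
contact_force: [-0.4, -0.6, -3.5]
opening: 11.6
```

Run:
```python
from h import *
st(); go(522,-311.5,300,90.5); go(522,-311.5,50,90.5); snap('wrist','w8')
```

```text
t 11.12 pos [565.7  26.7 277.7] yaw 85.06 tilt [ 0.24 -0.  ] F [-0.4 -0.6 -3.5] open 11.6
shift cm [-34.07  -1.43  -2.25] turn deg [ 0.24 -0.01 -5.44]
shift cm [-34.07  -1.54  22.75] turn deg [ 0.24 -0.01 -5.44]
```

View pics/w8.png

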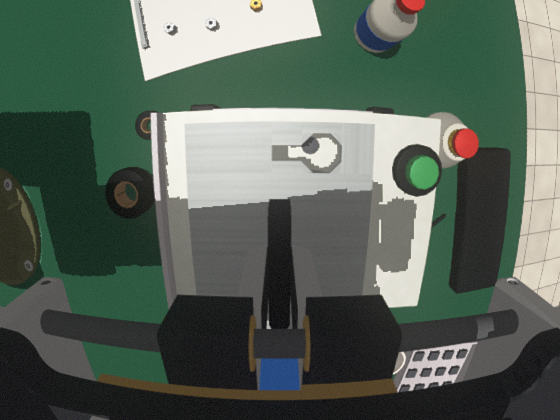

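Emit:
step_arm:
  deltas: [1,-5,0,-2,0,0,0,1,-10,0,-2,0,0,0,1,-15.5,-0.5,-2,0,0,-2,1,-21,-1,-2,0,0,-4,1,-26.5,-1.4,-2,0,0,-5.4,1,-31,-1.4,-2,0,0,-5.4,1,-34,-1.4,-2,0,0,-5.4,1,-34,-1.4,-2,0,0,-5.4,1,-34,-1.4,-2,0,0,-5.4]

```text
time: 12.3
position: [521.7, -310.2, 294.4]
ee_rot: [[-0.008, 1.0, -0.001], [1.0, 0.008, 0.001], [0.001, -0.001, -1.0]]
contact_force: [-0.1, 0.2, -2.5]
opening: 11.5
```

Run:
```python
from h import *
st(); go(522,-311.5,13,90.5)
```

```text
t 12.3 pos [ 521.7 -310.2  294.4] yaw 90.47 tilt [-0.07  0.06] F [-0.1  0.2 -2.5] open 11.5
shift cm [-0.16  0.07 28.14] turn deg [-0.07 -0.06 -0.03]
```

Emit:
step_arm:
  deltas: [1,-0.1,0,6,0,0,0,1,-0.1,0,12,0,0,0,1,-0.1,0,18,0,0,0,1,-0.1,0,23,0,0,0,1,-0.1,0,26,0,0,0,1,-0.1,0,27.2,0,0,0,1,-0.1,0,27.8,0,0,0,1,-0.1,0,28.1,0,0,0,1,-0.1,0,28.1,0,0,0]

```text
time: 13.42
position: [522.1, -312.0, 15.2]
ee_rot: [[-0.008, 1.0, 0.001], [1.0, 0.008, -0.001], [-0.001, 0.001, -1.0]]
contact_force: [-0.1, 0.7, -2.2]
opening: 11.2
```

Run:
```python
from h import *
st(); snap('wrist','w9')
```

```text
t 13.43 pos [ 522.1 -312.    15.2] yaw 90.46 tilt [ 0.06 -0.04] F [-0.1  0.7 -2.2] open 11.2
```

View pics/w9.png

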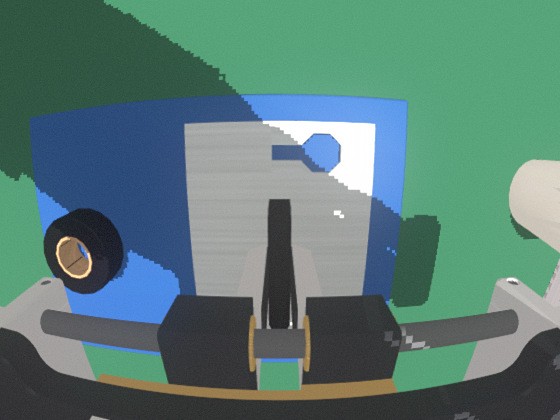

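Emit:
step_arm:
  deltas: [1,0,0,0.1,0,0,0,1,0,0,0.2,0,0,0,1,0,0,0.25,0,0,0]

```text
time: 13.85
position: [521.8, -312.0, 12.5]
ee_rot: [[-0.008, 1.0, 0.0], [1.0, 0.008, -0.0], [-0.0, 0.0, -1.0]]
contact_force: [-4.6, 2.1, 7.8]
opening: 11.1
```

Run:
```python
from h import *
st()
```

```text
t 13.85 pos [ 521.8 -312.    12.5] yaw 90.46 tilt [ 0.01 -0.01] F [-4.6  2.1  7.8] open 11.1
```

Emit:
step_arm:
  deltas: [0.2,0,0,-0.05,0,0,0,0.2,0,0,-0.05,0,0,0,0.2,0,0,-0.05,0,0,0,0.2,0,0,-4,0,0,0,0.2,0,0,-10,0,0,0,0.2,0,0,-16,0,0,0,0.2,0,0,-22,0,0,0,0.2,0,0,-28,0,0,0,0.2,0,0,-30,0,0,0]

```text
time: 14.98
position: [522.1, -312.1, 316.3]
ee_rot: [[-0.008, 1.0, 0.005], [1.0, 0.008, -0.003], [-0.003, 0.005, -1.0]]
contact_force: [-0.3, 0.0, 0.2]
opening: 37.5
```

Run:
```python
from h import *
st(); snap('wrist','w10'); go(520,240,300,20); snap('side','side1')
_,_,K,V=load('w1');_,_,K2,V2=load('w2')
im,d,_,_=load('w1')
for p in [(60+136/4,90+(100+219)/4),(60+183/4,90+447/4),(60+203/4,90+575/4),(60+340/4,90+396/4),(60+356/4,90+537/4),(60+270/4,90+250/4)]:
    print(np.round(p,1),np.round(onplane(K,V,*p,18,True),1))
```

```text
t 14.97 pos [ 522.1 -312.1  316.3] yaw 90.46 tilt [ 0.28 -0.19] F [-0.3  0.   0.2] open 37.5
shift cm [55.23  0.21  1.51] turn deg [ 0.4  -0.   70.46]
[ 94.  169.8] [535.1 350.1  18. ]
[105.8 201.8] [477.4 337.9  18. ]
[110.8 233.8] [419.7 342.   18. ]
[145. 189.] [490.7 257.4  18. ]
[149.  224.2] [430.8 262.1  18. ]
[127.5 152.5] [554.1 278.9  18. ]
```

View pics/w10.png

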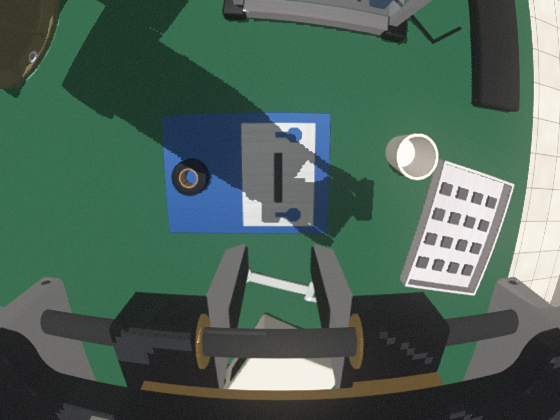

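The cover (279,175) lies flat on the blue mat beside the tape. Now the white mat.

Run:
```python
from h import *
im,d,K,V=load('w1')
for nm,px in [('scene0',(413,257)),('side0',(150,257))]:
    im,d,K,V=load(nm); print(nm,'cap@z150', onplane(K,V,*px,150), 'by depth', (lambda o,r:o+r*d[px[1],px[0]])(*ray(K,V,*px)))
print(tri2((413,256),(150,257)))
_,_,K,V=load('w10'); go(470,295,300,10)
```

```text
scene0 cap@z150 [724.651434   230.22596898 150.        ] by depth [724.49131839 230.40145204 149.63157615]
side0 cap@z150 [712.50879714 236.07771264 150.        ] by depth [711.77648559 236.65126825 150.75769445]
(array([718.76790898, 232.80912027, 144.49361016]), [np.float64(1.2912985529021486), np.float64(1.2912985529019663)])
shift cm [60.76 -4.73  1.28] turn deg [ 2.600e-01 -3.000e-02  8.046e+01]
```

Emit:
step_arm:
  deltas: [0.2,60,-7,2,0,0,80,0.2,60,-7,2,0,0,80,0.2,60,-7,2,0,0,80,0.2,60,-7,2,0,0,80,0.2,60,-7,2,0,0,80,0.2,60,-7,2,0,0,80,0.2,60,-7,2,0,0,80,0.2,60,-7,2,0,0,80,0.2,60,-7,2,0,0,80,0.2,60,-7,2,0,0,80]

```text
time: 16.32
position: [448.8, 268.5, 291.0]
ee_rot: [[0.983, 0.181, -0.002], [0.181, -0.983, -0.001], [-0.002, 0.001, -1.0]]
contact_force: [1.1, -0.3, -0.6]
opening: 37.4
```

Run:
```python
from h import *
st(); snap('wrist','w11'); go(430,300,200,10)
```

```text
t 16.32 pos [448.8 268.5 291. ] yaw 10.42 tilt [-0.09 -0.05] F [ 1.1 -0.3 -0.6] open 37.4
shift cm [-1.18 -2.85  9.04] turn deg [-0.05  0.16  0.67]
```

View pics/w11.png

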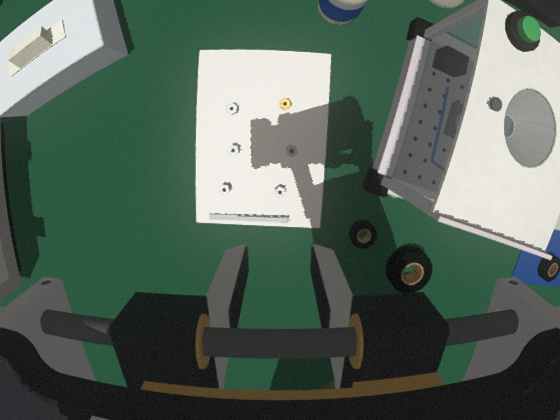

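Emit:
step_arm:
  deltas: [0.2,-2.5,-3,6,0,0,0.7,0.2,-2.5,-3,12,0,0,0.7,0.2,-2.5,-3,14,0,0,0.7,0.2,-2.5,-3,14,0,0,0.7]

```text
time: 16.88
position: [418.4, 291.0, 150.1]
ee_rot: [[0.985, 0.17, -0.004], [0.17, -0.986, -0.003], [-0.005, 0.002, -1.0]]
contact_force: [-0.8, -0.6, 0.9]
opening: 37.6
```

Run:
```python
from h import *
st(); im,d,p=snap('wrist','w12')
cv2.imwrite('pics/c12.png',cv2.resize(im[0:260,130:390,::-1],None,fx=2.3,fy=2.3,interpolation=cv2.INTER_CUBIC))
```

```text
t 16.88 pos [418.4 291.  150.1] yaw 9.77 tilt [-0.25 -0.15] F [-0.8 -0.6  0.9] open 37.6
```

View pics/c12.png

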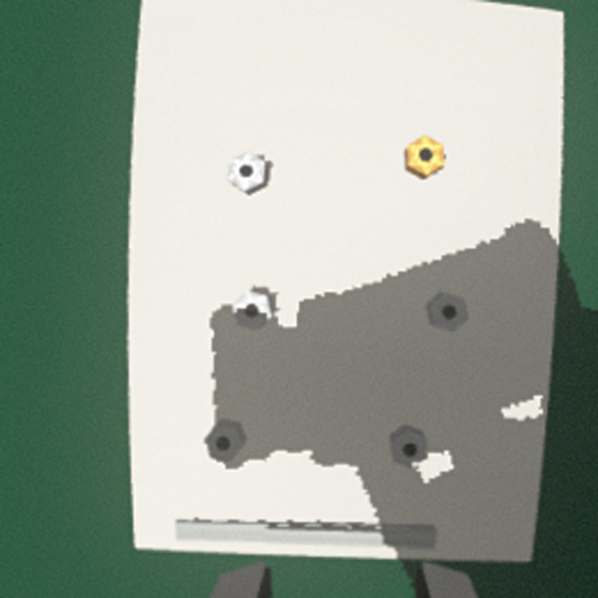

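Run:
```python
from h import *
im,d,K,V=load('w12'); g=cv2.cvtColor(im,cv2.COLOR_RGB2GRAY).astype(float)
_,_,K1,V1=load('w1'); 
pts={'A':(245,171),'B':(251,311),'C':(223,442),'D':(449,312),'E':(410,449),'ref':(426,155)}
w1={'A':(94,169.8),'B':(105.8,201.8),'C':(110.8,233.8),'D':(145,189),'E':(149,224.2),'ref':(127.5,152.5)}
til=[]
for k,(x,y) in pts.items():
    u,v=130+x/2.3,y/2.3; ui,vi=int(round(u)),int(round(v))
    w=g[vi-5:vi+6,ui-5:ui+6]; 
    W=np.clip(np.percentile(w,15)+8-w,0,None)
    yy,xx=np.mgrid[-5:6,-5:6]; W*=(np.hypot(xx,yy)<4.5); uu=ui+(W*xx).sum()/W.sum(); vv=vi+(W*yy).sum()/W.sum()
    X,e=tri([ray(K,V,uu,vv,True),ray(K1,V1,*w1[k],True)])
    print(k,np.round((uu,vv),1),np.round((u,v),1),'plane18',np.round(onplane(K,V,uu,vv,18,True),1),'tri',np.round(X,1),np.round(e[0],1),'depth z',np.round((lambda o,r:o+r*d[vi,ui])(*[ (a) for a in (ray(K,V,ui,vi,True)[0], ray(K,V,ui,vi,True)[1]/ (V[:3,:3]@ray(K,V,ui,vi,True)[1])[2])])[2],1))
    t=cv2.resize(im[vi-13:vi+14,ui-13:ui+14,::-1],None,fx=9,fy=9,interpolation=cv2.INTER_CUBIC); t=cv2.normalize(t,None,0,255,cv2.NORM_MINMAX); til.append(t)
cv2.imwrite('pics/c13.png',np.vstack([np.hstack(til[:3]),np.hstack(til[3:])]))
```

```text
A [236.5  73.8] [236.5  74.3] plane18 [535.9 351.4  18. ] tri [535.5 351.3  16.6] 0.6 depth z 18.7
B [238.8 135.3] [239.1 135.2] plane18 [477.6 339.4  18. ] tri [477.1 339.7  15. ] 0.3 depth z 17.2
C [226.6 192.3] [227.  192.2] plane18 [420.5 343.1  18. ] tri [419.4 343.4  15.6] 0.5 depth z 17.1
D [325.  135.2] [325.2 135.7] plane18 [491.9 258.6  18. ] tri [491.2 258.2  16.6] 0.7 depth z 17.6
E [307.9 194.9] [308.3 195.2] plane18 [431.5 263.8  18. ] tri [430.5 263.4  15.2] 0.4 depth z 19.2
ref [314.7  66.8] [315.2  67.4] plane18 [555.1 280.   18. ] tri [554.7 279.7  17. ] 0.7 depth z 16.9
```

View pics/c13.png

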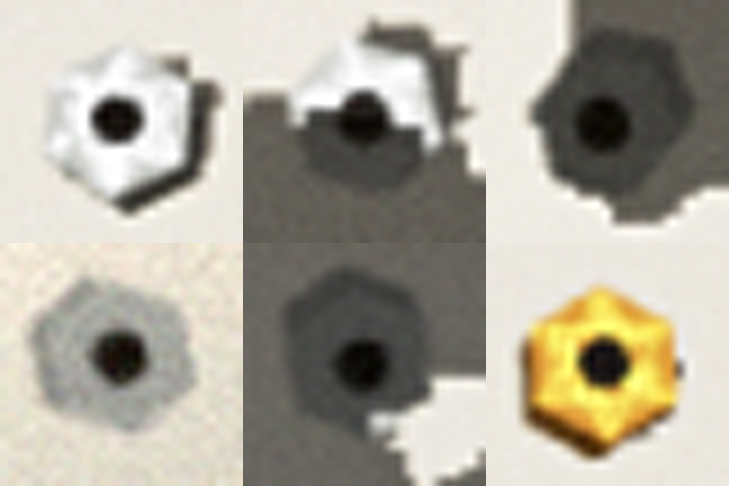

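Run:
```python
from h import *
_,_,K,V=load('w12')
for x,y in [(176,519),(435,525),(176,540),(435,548)]:
    print('tweez',np.round(onplane(K,V,130+x/2.3,y/2.3,9,True),1))
st(); go(535.9,351.4,50,9); go(535.9,351.4,5.2,9)
```

```text
tweez [379.4 360.9   9. ]
tweez [396.8 244.2   9. ]
tweez [369.2 359.8   9. ]
tweez [386.  241.9   9. ]
t 16.93 pos [419.4 291.4 152. ] yaw 9.76 tilt [-0.09 -0.05] F [-0.3  0.7  0.4] open 37.4
shift cm [12.52 -3.94 10.18] turn deg [0.04 0.1  0.76]
shift cm [12.53 -3.94 14.66] turn deg [0.04 0.1  0.76]
```

Emit:
step_arm:
  deltas: [0.2,6,-2,5,0,0,0,0.2,12.5,-3.95,9,0,0,0.7,0.2,12.5,-3.95,10,0,0,0.7,0.2,12.5,-3.95,12,0,0,0.7,0.2,12.5,-3.95,13.5,0,0,0.7,0.2,12.5,-3.95,14.3,0,0,0.7,0.2,12.5,-3.95,14.5,0,0,0.7,0.2,12.5,-3.95,14.5,0,0,0.7]
  squeeze: 15

```text
time: 17.92
position: [536.4, 352.0, 8.5]
ee_rot: [[0.988, 0.158, 0.001], [0.158, -0.988, 0.001], [0.001, -0.0, -1.0]]
contact_force: [-0.3, 0.1, 0.2]
opening: 37.8
```

Run:
```python
from h import *
st(); go(535.9,351.4,5.2,9); im,d,p=snap('wrist','w14')
cv2.imwrite('pics/c14.png',cv2.resize(im[150:380,180:380,::-1],None,fx=2.6,fy=2.6,interpolation=cv2.INTER_CUBIC))
```

```text
t 17.93 pos [536.4 352.    8.5] yaw 9.07 tilt [0.06 0.03] F [-0.3  0.1  0.2] open 37.8
shift cm [-0.06  0.06  0.33] turn deg [-0.02 -0.06  0.07]
```

View pics/c14.png

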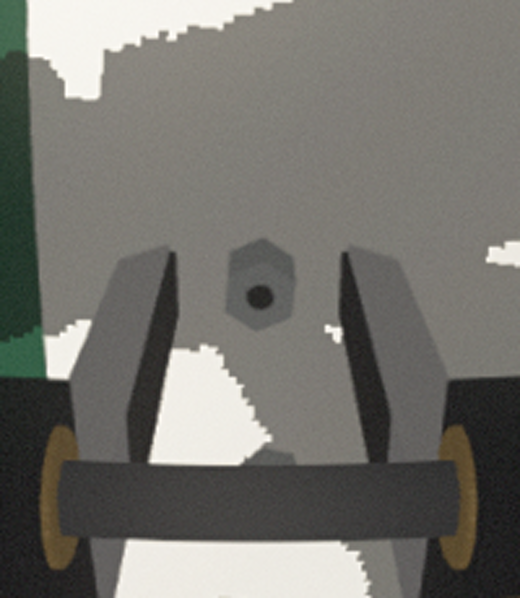

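The slug stands centred between the fingers with its flats facing the pads.

Emit:
step_arm:
  deltas: [0.2,0,0,0.25,0,0,0,1,0,0,0.25,0,0,0,1,0,0,0.25,0,0,0,1,0,0,0.25,0,0,0,1,0,0,0.25,0,0,0,1,0,0,-6,0,0,0,1,0,0,-12,0,0,0,1,0,0,-18,0,0,0,1,0,0,-24,0,0,0]

```text
time: 19.1
position: [535.9, 351.7, 249.8]
ee_rot: [[0.988, 0.157, 0.0], [0.157, -0.988, 0.0], [0.0, -0.0, -1.0]]
contact_force: [0.2, -1.0, -1.0]
opening: 15.5
```

Run:
```python
from h import *
st(); go(588.4,24.3,250,10); im,d,p=snap('wrist','w15')
cv2.imwrite('pics/c15.png',im[:,:,::-1])
```

```text
t 19.1 pos [535.9 351.7 249.8] yaw 9.06 tilt [0.   0.01] F [ 0.2 -1.  -1. ] open 15.5
shift cm [ 3.000e-02  3.316e+01 -3.000e-02] turn deg [-0.01 -0.01 -0.94]
```

View pics/c15.png

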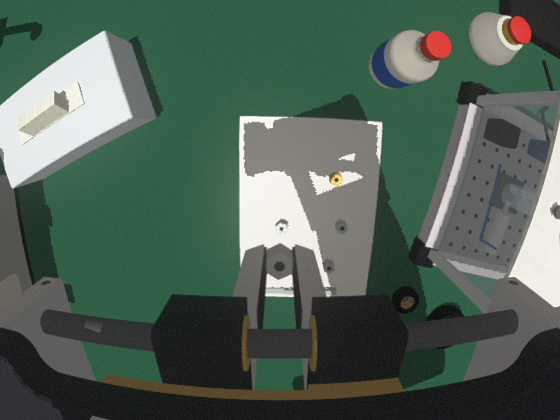

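Emit:
step_arm:
  deltas: [1,0,6,0,0,0,0,1,0,12,0,0,0,0,1,0,18,0,0,0,0,1,0,24,0,0,0,0,1,0,30,0,0,0,0,1,0,33.1,0,0,0,0,1,0,33.1,0,0,0,0,1,0,33.1,0,0,0,0]

```text
time: 20.15
position: [588.2, 25.7, 247.5]
ee_rot: [[0.987, 0.158, -0.0], [0.158, -0.987, 0.0], [-0.0, -0.0, -1.0]]
contact_force: [-0.5, 0.3, -0.4]
opening: 15.0
```

Run:
```python
from h import *
st(); go(588.4,24.3,181,9);  im,d,p=snap('wrist','w16')
```

```text
t 20.15 pos [588.2  25.7 247.5] yaw 9.07 tilt [-0.01  0.01] F [-0.5  0.3 -0.4] open 15.0
shift cm [-0.    0.14  6.65] turn deg [-0.01  0.01  0.07]
```

View pics/w16.png

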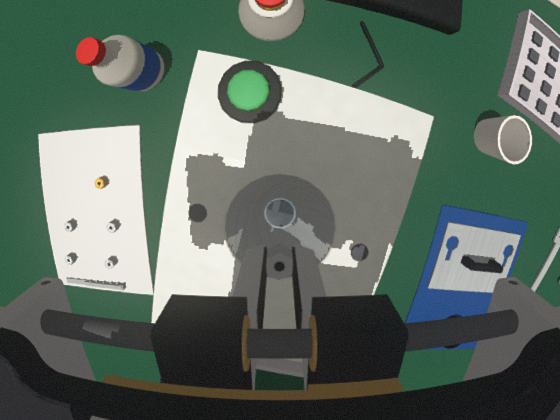

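Run:
```python
from h import *
im,d,K,V=load('w16')
a=onplane(K,V,225,222,196,True);b=onplane(K,V,335,225,196,True);c=onplane(K,V,280,175,196,True);t=onplane(K,V,280,213,148,True)
print(a,b,(a+b)/2,c,np.linalg.norm(a-b),t)
for uv in [(197.5,213),(360,252)]: print(onplane(K,V,*uv,205.5,True))
```

```text
[587.56358352  66.09110725 196.        ] [598.35629709 -15.66918182 196.        ] [592.95994031  25.21096272 196.        ] [628.85432798  31.10543353 196.        ] 82.46955519780226 [587.87314682  24.3284776  148.        ]
[594.15756477  85.6787553  205.5       ]
[583.22981484 -36.98327273 205.5       ]
```

Emit:
step_arm:
  deltas: [1,0,0.15,4,0,0,0,1,0,0.15,6,0,0,0,1,0,0.15,6.6,0,0,0,1,0,0.15,6.6,0,0,0,0.4,0,0.15,6.6,0,0,0,0.4,0,0.15,6.6,0,0,0,0.4,0,0.15,6,0,0,0,0.4,0,0.15,2,0,0,0,0.3,0,0.15,-1,0,0,0]

```text
time: 21.32
position: [588.7, 23.5, 259.8]
ee_rot: [[0.988, 0.157, 0.001], [0.157, -0.988, -0.0], [0.001, 0.0, -1.0]]
contact_force: [0.5, 0.2, -0.2]
opening: 32.5
```

Run:
```python
from h import *
st(); go(477.6,339.4,250,20);go(477.6,339.4,6,20);  im,d,p=snap('wrist','w17')
```

```text
t 21.32 pos [588.7  23.5 259.8] yaw 9.05 tilt [ 0.08 -0.  ] F [ 0.5  0.2 -0.2] open 32.5
shift cm [ -6.   -32.95   0.96] turn deg [  0.02  -0.08 -10.95]
shift cm [ -6.03 -32.95  25.36] turn deg [  0.02  -0.08 -10.95]
```

View pics/w17.png

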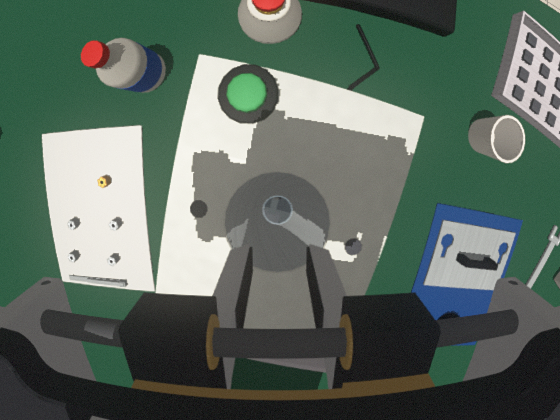

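Dropped; nothing is in the funnel. Next slug B.

Emit:
step_arm:
  deltas: [0.2,-1,-6,0,0,0,-2,0.2,-2,-12,0,0,0,-4,0.2,-3.2,-18,2,0,0,-6,0.2,-4.5,-24,7,0,0,-8,0.2,-5.5,-30,12,0,0,-10,0.2,-6,-33,17,0,0,-11,0.2,-6,-33,20,0,0,-11,0.2,-6,-33,20.5,0,0,-11,0.2,-6,-33,20.5,0,0,-11]

```text
time: 22.5
position: [478.4, 339.7, 54.4]
ee_rot: [[0.94, 0.342, 0.001], [0.342, -0.94, 0.001], [0.002, -0.0, -1.0]]
contact_force: [-0.1, -0.4, 0.4]
opening: 37.9
```

Run:
```python
from h import *
st(); go(477.6,339.4,5.5,20);  im,d,p=snap('wrist','w18')
cv2.imwrite('pics/c18.png',cv2.resize(im[100:380,130:430,::-1],None,fx=2,fy=2,interpolation=cv2.INTER_CUBIC))
```

```text
t 22.5 pos [478.4 339.7  54.4] yaw 20.03 tilt [0.08 0.04] F [-0.1 -0.4  0.4] open 37.9
shift cm [-0.09 -0.    4.89] turn deg [-0.01 -0.09  0.03]
```

View pics/c18.png

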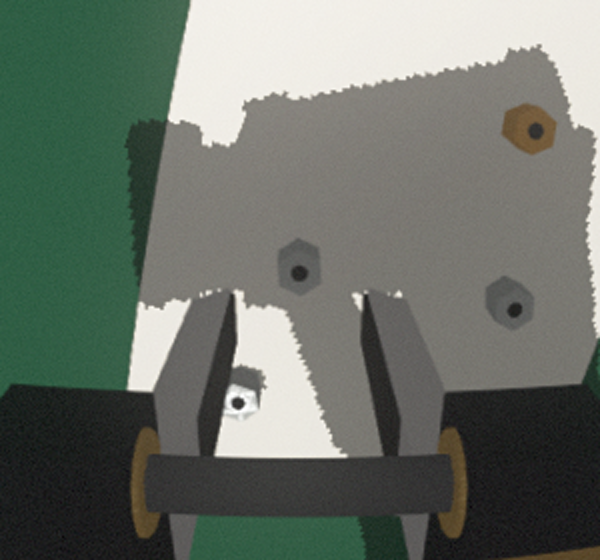

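Emit:
step_arm:
  deltas: [0.2,-0.08,0,2.5,0,0,0,0.2,-0.08,0,4,0,0,0,0.2,-0.08,0,4.8,0,0,0,0.2,-0.08,0,4.85,0,0,0,0.2,-0.08,0,4.85,0,0,0,1,-0.08,0,4.85,0,0,0,1,-0.08,0,4.85,0,0,0,1,-0.08,0,4.85,0,0,0,1,-0.08,0,4.85,0,0,0]

```text
time: 23.68
position: [476.6, 339.7, 4.3]
ee_rot: [[0.939, 0.343, 0.0], [0.343, -0.939, 0.0], [0.0, -0.0, -1.0]]
contact_force: [-0.3, 0.3, 2.4]
opening: 14.8
```

Emit:
step_arm:
  deltas: [1,0,0,-6,0,0,0,1,0,0,-12,0,0,0,1,0,0,-18,0,0,0,1,0,0,-24,0,0,0,1,0,0,-25,0,0,0]

```text
time: 24.3
position: [477.4, 340.2, 258.6]
ee_rot: [[0.939, 0.343, 0.006], [0.343, -0.939, 0.004], [0.007, -0.001, -1.0]]
contact_force: [0.7, -0.3, -0.0]
opening: 14.8
```

Run:
```python
from h import *
st(); go(588.5,24.3,250,10)
```

```text
t 24.3 pos [477.4 340.2 258.6] yaw 20.06 tilt [0.33 0.21] F [ 0.7 -0.3 -0. ] open 14.8
shift cm [-0.41 33.49  0.81] turn deg [-0.11 -0.38 10.06]
```

Emit:
step_arm:
  deltas: [1,-0.1,6,0,0,0,2,1,-0.2,12,0,0,0,4,1,-0.3,18,0,0,0,6,1,-0.4,24,0,0,0,8,1,-0.4,30,0,0,0,10,1,-0.4,33.5,0,0,0,10,1,-0.4,33.5,0,0,0,10,1,-0.4,33.5,1,0,0,10,1,-0.4,33.5,4,0,0,10]

```text
time: 25.42
position: [587.8, 24.9, 213.9]
ee_rot: [[0.984, 0.176, 0.002], [0.176, -0.984, 0.0], [0.002, 0.0, -1.0]]
contact_force: [0.9, -0.4, -0.5]
opening: 15.1
```

Run:
```python
from h import *
st(); go(588.5,24.3,181,10)
```

```text
t 25.43 pos [587.8  24.9 213.9] yaw 10.14 tilt [0.11 0.01] F [ 0.9 -0.4 -0.5] open 15.1
shift cm [0.05 0.07 3.29] turn deg [ 0.01 -0.11  0.14]
```

Emit:
step_arm:
  deltas: [1,0.05,0.05,2.5,0,0,0,1,0.05,0.05,3.2,0,0,0,1,0.05,0.05,3.2,0,0,0,0.4,0.05,0.05,3.2,0,0,0,0.4,0.05,0.05,3.2,0,0,0,0.4,0,0,0,0,0,0,0.4,0,0,-4.5,0,0,0]

```text
time: 26.3
position: [587.3, 23.6, 259.7]
ee_rot: [[0.985, 0.175, -0.002], [0.175, -0.985, 0.0], [-0.002, -0.0, -1.0]]
contact_force: [0.0, -0.2, 0.4]
opening: 28.0
```

Run:
```python
from h import *
st(); go(491.9,258.6,250,24); im,d,p=snap('wrist','w19')
cv2.imwrite('pics/c19.png',cv2.resize(im[100:300,20:350,::-1],None,fx=2.4,fy=2.4,interpolation=cv2.INTER_CUBIC))
```

```text
t 26.3 pos [587.3  23.6 259.7] yaw 10.05 tilt [-0.09  0.  ] F [ 0.  -0.2  0.4] open 28.0
shift cm [ -5.29 -24.8    0.99] turn deg [ -0.03   0.08 -13.95]
```

View pics/c19.png

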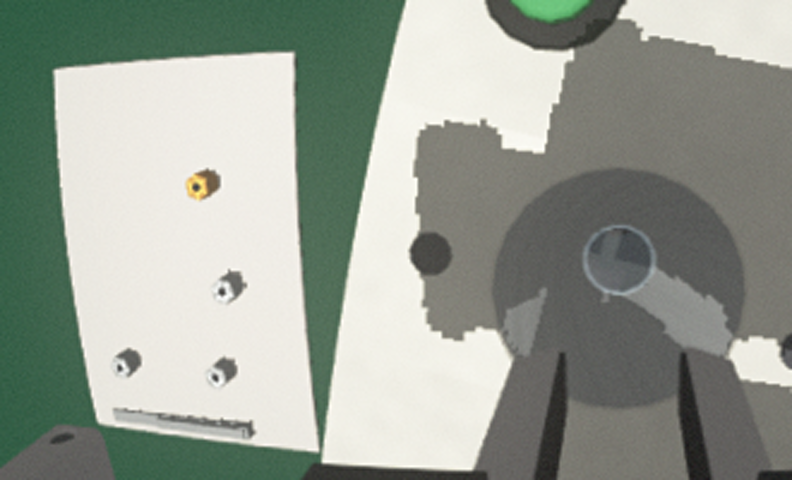

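Funnel clear, three steel slugs remain in place. Slug D next.

Emit:
step_arm:
  deltas: [0.2,-1.2,-6,0,0,0,-3,0.2,-2.5,-12,0,0,0,-7,0.2,-4,-18,0,0,0,-10,0.2,-5.3,-24.8,0,0,0,-14,0.2,-5.3,-24.8,5,0,0,-14,0.2,-5.3,-24.8,11,0,0,-14,0.2,-5.3,-24.8,17,0,0,-14,0.2,-5.3,-24.8,20.5,0,0,-14,0.2,-5.3,-24.8,20.5,0,0,-14]

```text
time: 27.48
position: [491.2, 258.1, 52.5]
ee_rot: [[0.913, 0.408, -0.003], [0.408, -0.913, -0.002], [-0.004, 0.0, -1.0]]
contact_force: [1.1, -0.6, 0.7]
opening: 37.5
```

Run:
```python
from h import *
st(); go(491.9,258.6,6,24);  im,d,p=snap('wrist','w20')
cv2.imwrite('pics/c20.png',cv2.resize(im[100:380,130:430,::-1],None,fx=2,fy=2,interpolation=cv2.INTER_CUBIC))
```

```text
t 27.48 pos [491.2 258.1  52.5] yaw 24.05 tilt [-0.2  -0.09] F [ 1.1 -0.6  0.7] open 37.5
shift cm [ 0.1  -0.02  4.65] turn deg [0.   0.22 0.05]
```

View pics/c20.png

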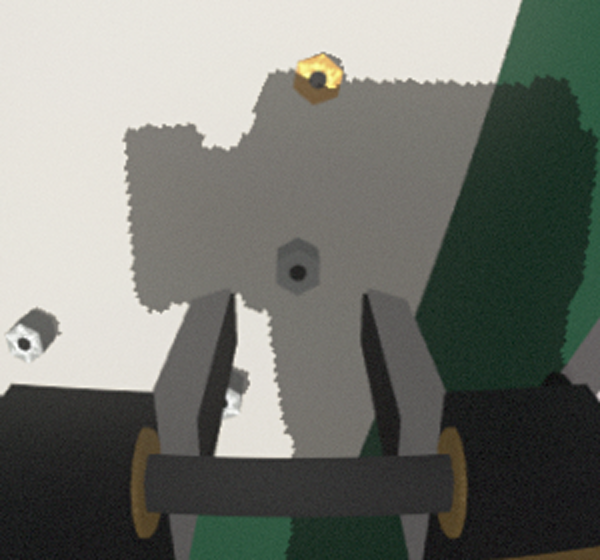

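Emit:
step_arm:
  deltas: [0.2,0.1,0,2.5,0,0,0,0.2,0.1,0,4,0,0,0,0.2,0.1,0,4.6,0,0,0,0.2,0.1,0,4.7,0,0,0,0.2,0.1,0,4.7,0,0,0,1,0.1,0,4.7,0,0,0,1,0.1,0,4.7,0,0,0,1,0.1,0,4.7,0,0,0,1,0.1,0,4.7,0,0,0]

```text
time: 28.65
position: [493.2, 259.0, 7.3]
ee_rot: [[0.913, 0.408, 0.0], [0.408, -0.913, 0.0], [0.0, -0.0, -1.0]]
contact_force: [-0.5, -0.3, 1.8]
opening: 14.9
```

Emit:
step_arm:
  deltas: [1,0,0,-6,0,0,0,1,0,0,-12,0,0,0,1,0,0,-18,0,0,0,1,0,0,-24,0,0,0,1,0,0,-25,0,0,0]

```text
time: 29.28
position: [494.0, 259.4, 261.3]
ee_rot: [[0.913, 0.408, 0.006], [0.408, -0.913, 0.003], [0.007, -0.0, -1.0]]
contact_force: [0.3, 0.9, -0.7]
opening: 14.7
```

Run:
```python
from h import *
st(); go(588.5,24.3,250,10)
```

```text
t 29.27 pos [494.  259.4 261.3] yaw 24.06 tilt [0.35 0.16] F [ 0.3  0.9 -0.7] open 14.7
shift cm [-0.97 25.32  1.13] turn deg [-0.05 -0.38 14.06]
```

Emit:
step_arm:
  deltas: [1,-0.2,6,0,0,0,3,1,-0.4,12,0,0,0,7,1,-0.6,18,0,0,0,10,1,-0.9,24,0,0,0,14,1,-1,25.3,0,0,0,14,1,-1,25.3,0,0,0,14,1,-1,25.3,1,0,0,14,1,-1,25.3,4,0,0,14]

```text
time: 30.28
position: [587.2, 25.4, 217.3]
ee_rot: [[0.984, 0.177, 0.002], [0.177, -0.984, 0.0], [0.002, 0.0, -1.0]]
contact_force: [1.1, -0.1, -1.0]
opening: 14.8
```

Run:
```python
from h import *
st(); go(588.5,24.3,181,10)
```

```text
t 30.27 pos [587.2  25.4 217.3] yaw 10.18 tilt [0.14 0.01] F [ 1.1 -0.1 -1. ] open 14.8
shift cm [0.1  0.13 3.63] turn deg [ 0.02 -0.14  0.18]
```

Emit:
step_arm:
  deltas: [1,0.1,0.1,2.5,0,0,0,1,0.1,0.1,3.5,0,0,0,1,0.1,0.1,3.5,0,0,0,0.4,0.1,0.1,3.5,0,0,0,0.4,0.1,0.1,3.5,0,0,0,0.4,0,0,0,0,0,0,0.4,0,0,-4.2,0,0,0]

```text
time: 31.15
position: [586.9, 23.9, 260.2]
ee_rot: [[0.985, 0.175, -0.001], [0.175, -0.985, 0.0], [-0.001, -0.0, -1.0]]
contact_force: [0.3, 0.3, 0.5]
opening: 27.9
```

Run:
```python
from h import *
st(); go(431.5,263.8,250,14); im,d,p=snap('wrist','w21')
cv2.imwrite('pics/c21.png',cv2.resize(im[100:300,20:350,::-1],None,fx=2.4,fy=2.4,interpolation=cv2.INTER_CUBIC))
```

```text
t 31.15 pos [586.9  23.9 260.2] yaw 10.06 tilt [-0.04  0.  ] F [0.3 0.3 0.5] open 27.9
shift cm [-11.11 -26.34   1.03] turn deg [-0.01  0.03 -3.94]
```

View pics/c21.png

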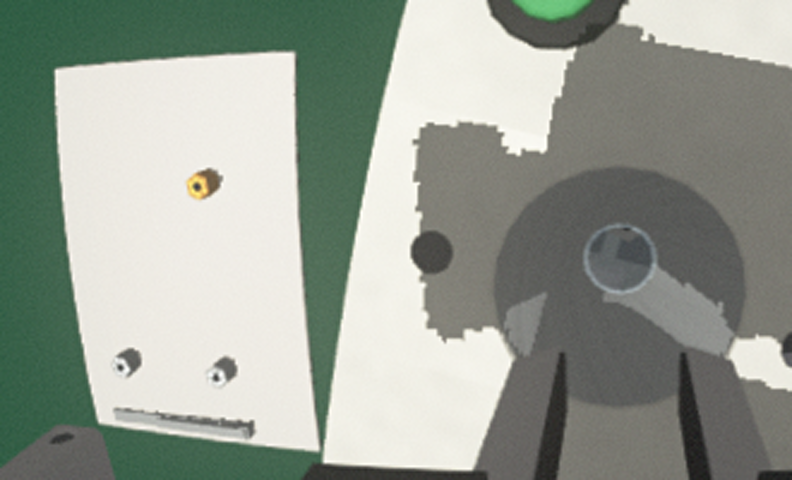

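Emit:
step_arm:
  deltas: [0.2,-2.4,-5.7,0,0,0,-1,0.2,-4.8,-11.4,0,0,0,-2,0.2,-7.2,-17.1,0,0,0,-3,0.2,-9.6,-22.8,0,0,0,-4,0.2,-11.1,-26.3,3,0,0,-4,0.2,-11.1,-26.3,9,0,0,-4,0.2,-11.1,-26.3,15,0,0,-4,0.2,-11.1,-26.3,20.5,0,0,-4,0.2,-11.1,-26.3,20.5,0,0,-4,0.2,-11.1,-26.3,20.5,0,0,-4]

```text
time: 32.45
position: [433.1, 264.0, 56.5]
ee_rot: [[0.97, 0.243, 0.003], [0.243, -0.97, 0.001], [0.003, -0.001, -1.0]]
contact_force: [0.2, 0.4, 0.5]
opening: 37.6
```

Run:
```python
from h import *
st(); go(431.5,263.8,6,14);  im,d,p=snap('wrist','w22')
cv2.imwrite('pics/c22.png',cv2.resize(im[100:380,130:430,::-1],None,fx=2,fy=2,interpolation=cv2.INTER_CUBIC))
```

```text
t 32.45 pos [433.1 264.   56.5] yaw 14.05 tilt [0.15 0.08] F [0.2 0.4 0.5] open 37.6
shift cm [-0.17 -0.01  5.05] turn deg [-0.04 -0.16  0.05]
```

View pics/c22.png

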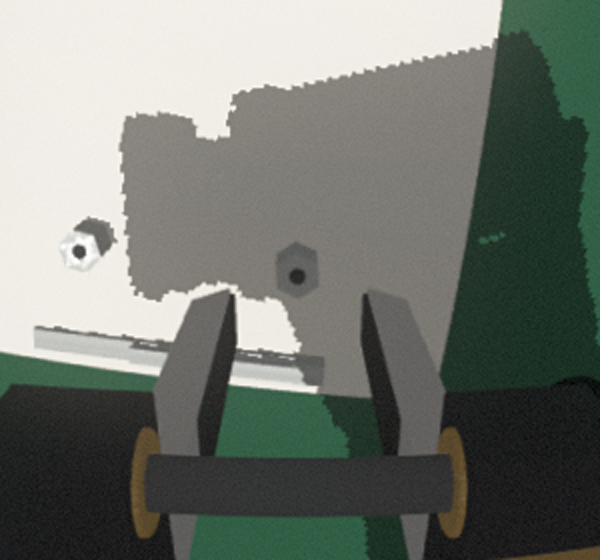

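Emit:
step_arm:
  deltas: [0.2,-0.1,0,2.5,0,0,0,0.2,-0.1,0,4,0,0,0,0.2,-0.1,0,4.9,0,0,0,0.2,-0.1,0,5,0,0,0,0.2,-0.1,0,5,0,0,0,1,-0.1,0,5,0,0,0,1,-0.1,0,5,0,0,0,1,-0.1,0,5,0,0,0,1,-0.1,0,5,0,0,0]

```text
time: 33.62
position: [431.0, 263.2, 4.3]
ee_rot: [[0.97, 0.243, 0.0], [0.243, -0.97, 0.0], [0.0, -0.0, -1.0]]
contact_force: [-0.1, -0.3, 3.0]
opening: 14.7
```

Emit:
step_arm:
  deltas: [1,0,0,-6,0,0,0,1,0,0,-12,0,0,0,1,0,0,-18,0,0,0,1,0,0,-24,0,0,0,1,0,0,-25,0,0,0]

```text
time: 34.25
position: [431.8, 263.7, 258.0]
ee_rot: [[0.97, 0.243, 0.006], [0.243, -0.97, 0.003], [0.006, -0.001, -1.0]]
contact_force: [0.4, -0.8, 0.1]
opening: 14.8
```

Run:
```python
from h import *
st(); go(588.5,24.3,250,10)
```

```text
t 34.25 pos [431.8 263.7 258. ] yaw 14.06 tilt [0.33 0.17] F [ 0.4 -0.8  0.1] open 14.8
shift cm [ 9.38 27.03  0.82] turn deg [-0.1  -0.36  4.06]
```

Emit:
step_arm:
  deltas: [1,2,5.8,0,0,0,1,1,4,11.6,0,0,0,2,1,6,17.4,0,0,0,3,1,8,23.2,0,0,0,4,1,9.4,27,0,0,0,4,1,9.4,27,0,0,0,4,1,9.4,27,1,0,0,4,1,9.4,27,4,0,0,4]

```text
time: 35.25
position: [587.6, 25.3, 214.0]
ee_rot: [[0.984, 0.176, 0.002], [0.176, -0.984, 0.0], [0.002, 0.0, -1.0]]
contact_force: [0.6, 0.1, -0.4]
opening: 14.8
```

Run:
```python
from h import *
st(); go(588.5,24.3,181,10)
```

```text
t 35.25 pos [587.6  25.3 214. ] yaw 10.14 tilt [0.11 0.  ] F [ 0.6  0.1 -0.4] open 14.8
shift cm [0.07 0.11 3.3 ] turn deg [ 0.01 -0.11  0.14]
```

Emit:
step_arm:
  deltas: [1,0.1,0.1,2.5,0,0,0,1,0.1,0.1,3.2,0,0,0,1,0.1,0.1,3.2,0,0,0,0.4,0.1,0.1,3.2,0,0,0,0.4,0.1,0.1,3.2,0,0,0,0.4,0,0,0,0,0,0,0.4,0,0,-4.5,0,0,0]

```text
time: 36.12
position: [587.3, 24.1, 259.7]
ee_rot: [[0.985, 0.175, -0.002], [0.175, -0.985, 0.0], [-0.002, -0.0, -1.0]]
contact_force: [0.2, 0.3, 0.3]
opening: 28.1
```

Run:
```python
from h import *
st(); go(420.5,343.1,250,40); im,d,p=snap('wrist','w23')
cv2.imwrite('pics/c23.png',cv2.resize(im[100:300,20:350,::-1],None,fx=2.4,fy=2.4,interpolation=cv2.INTER_CUBIC))
u,v=20+121/2.4,100+368/2.4
print(onplane(p['K'],p['view'],u,v,18,True))
```

```text
t 36.12 pos [587.3  24.1 259.7] yaw 10.05 tilt [-0.09  0.  ] F [0.2 0.3 0.3] open 28.1
shift cm [-10.85 -34.32   1.  ] turn deg [ -0.04   0.08 -29.95]
[419.86008285 341.27761424  18.        ]
```

View pics/c23.png

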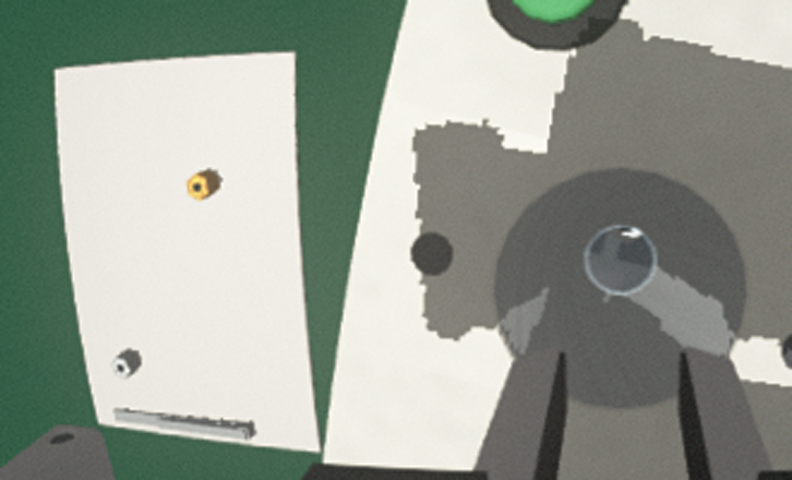

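Emit:
step_arm:
  deltas: [0.2,-1.9,-6,0,0,0,-3,0.2,-3.8,-12,0,0,0,-6,0.2,-5.7,-18,0,0,0,-8,0.2,-7.6,-24,0,0,0,-10,0.2,-9.5,-30,5,0,0,-10,0.2,-10.8,-34.3,10,0,0,-10,0.2,-10.8,-34.3,15,0,0,-10,0.2,-10.8,-34.3,20,0,0,-10,0.2,-10.8,-34.3,20,0,0,-10,0.2,-10.8,-34.3,20,0,0,-10]

```text
time: 37.42
position: [422.6, 343.5, 61.6]
ee_rot: [[0.939, 0.343, 0.002], [0.343, -0.939, 0.002], [0.003, -0.001, -1.0]]
contact_force: [1.1, -0.5, 1.1]
opening: 37.8
```

Run:
```python
from h import *
st(); go(420.5,343.1,6,20);  im,d,p=snap('wrist','w24')
cv2.imwrite('pics/c24.png',cv2.resize(im[150:350,180:380,::-1],None,fx=3,fy=3,interpolation=cv2.INTER_CUBIC))
```

```text
t 37.42 pos [422.6 343.5  61.6] yaw 20.04 tilt [0.14 0.1 ] F [ 1.1 -0.5  1.1] open 37.8
shift cm [-0.23 -0.03  5.56] turn deg [-0.04 -0.16  0.04]
```

View pics/c24.png

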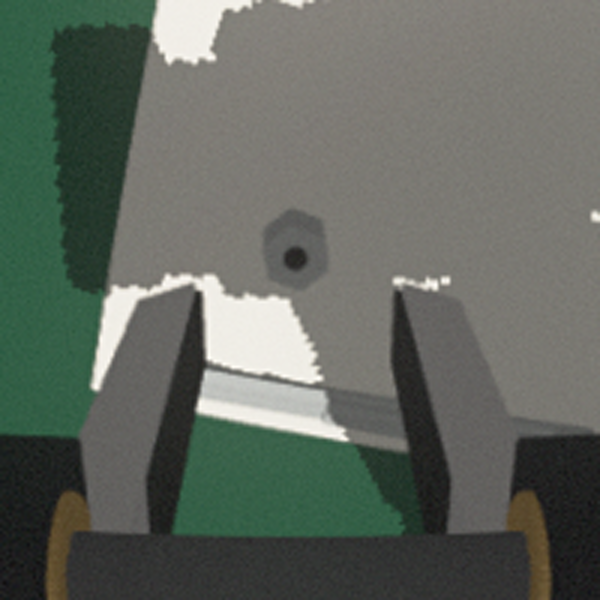

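Emit:
step_arm:
  deltas: [0.2,-0.2,0,2.5,0,0,-4,0.2,-0.2,0,4.5,0,0,-4,0.2,-0.2,0,5.4,0,0,-4,0.2,-0.2,0,5.5,0,0,-4,0.2,-0.2,0,5.5,0,0,-4,1,-0.2,0,5.5,0,0,-4,1,-0.2,0,5.5,0,0,-4,1,-0.2,0,5.5,0,0,-4,1,-0.2,0,5.5,0,0,-4]

```text
time: 38.6
position: [419.7, 342.3, 4.4]
ee_rot: [[0.913, 0.408, 0.0], [0.408, -0.913, 0.0], [0.0, -0.0, -1.0]]
contact_force: [-0.5, -1.1, 2.7]
opening: 14.9
```

Emit:
step_arm:
  deltas: [1,0,0,-6,0,0,0,1,0,0,-12,0,0,0,1,0,0,-18,0,0,0,1,0,0,-24,0,0,0,1,0,0,-25,0,0,0]

```text
time: 39.22
position: [420.4, 342.9, 258.2]
ee_rot: [[0.913, 0.408, 0.005], [0.408, -0.913, 0.004], [0.006, -0.001, -1.0]]
contact_force: [1.0, -0.0, -0.1]
opening: 14.9
```

Run:
```python
from h import *
st(); go(588.5,24.3,250,10)
```

```text
t 39.23 pos [420.4 342.9 258.2] yaw 24.06 tilt [0.31 0.22] F [ 1.  -0.  -0.1] open 14.9
shift cm [ 2.35 35.95  0.79] turn deg [-0.12 -0.36 14.06]
```

Emit:
step_arm:
  deltas: [1,0.4,6,0,0,0,2,1,0.8,12,0,0,0,4,1,1.2,18,0,0,0,7,1,1.6,24,0,0,0,10,1,2,30,0,0,0,13,1,2.4,36,0,0,0,14,1,2.4,36,0,0,0,14,1,2.4,36,0,0,0,14,1,2.4,36,1,0,0,14,1,2.4,36,4,0,0,14]

```text
time: 40.48
position: [588.4, 24.6, 214.3]
ee_rot: [[0.984, 0.176, 0.003], [0.176, -0.984, -0.0], [0.003, 0.0, -1.0]]
contact_force: [0.2, 0.5, -1.0]
opening: 14.8
```

Run:
```python
from h import *
st(); go(588.5,24.3,181,10)
```

```text
t 40.48 pos [588.4  24.6 214.3] yaw 10.16 tilt [ 0.15 -0.  ] F [ 0.2  0.5 -1. ] open 14.8
shift cm [-0.    0.03  3.33] turn deg [ 0.03 -0.14  0.16]
```

Emit:
step_arm:
  deltas: [1,0,0,2.5,0,0,0,1,0,0,3.2,0,0,0,1,0,0,3.2,0,0,0,0.4,0,0,3.2,0,0,0,0.4,0,0,3.2,0,0,0,0.4,0,0,0,0,0,0,0.4,0,0,-4.5,0,0,0,0.4,0,0,-6,0,0,0,0.4,0,0,-6,0,0,0]

```text
time: 41.6
position: [588.4, 23.3, 274.6]
ee_rot: [[0.985, 0.175, 0.001], [0.175, -0.985, -0.0], [0.001, 0.0, -1.0]]
contact_force: [0.3, -0.1, 0.1]
opening: 28.4
```

Run:
```python
from h import *
st(); go(521.8,-312,270,90.5); im,d,p=snap('wrist','w25'); im2,_,_=snap('side','side2'); snap('scene','scene2')
cv2.imwrite('pics/c25.png',cv2.resize(im[100:300,20:350,::-1],None,fx=2.4,fy=2.4,interpolation=cv2.INTER_CUBIC))
cv2.imwrite('pics/c26.png',cv2.resize(im2[180:400,130:340,::-1],None,fx=2.7,fy=2.7,interpolation=cv2.INTER_CUBIC))
```

```text
t 41.6 pos [588.4  23.3 274.6] yaw 10.05 tilt [ 0.08 -0.  ] F [ 0.3 -0.1  0.1] open 28.4
shift cm [-12.42  31.85   0.45] turn deg [ 7.000e-02 -5.000e-02 -8.045e+01]
```

View pics/c25.png

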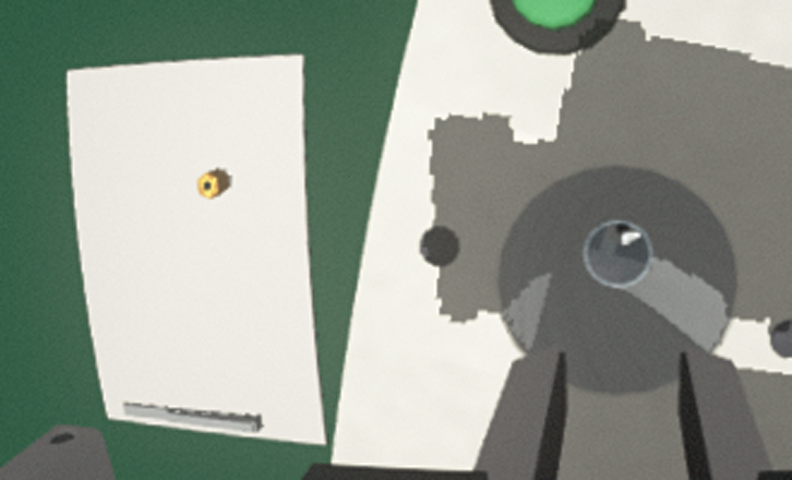

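View pics/c26.png

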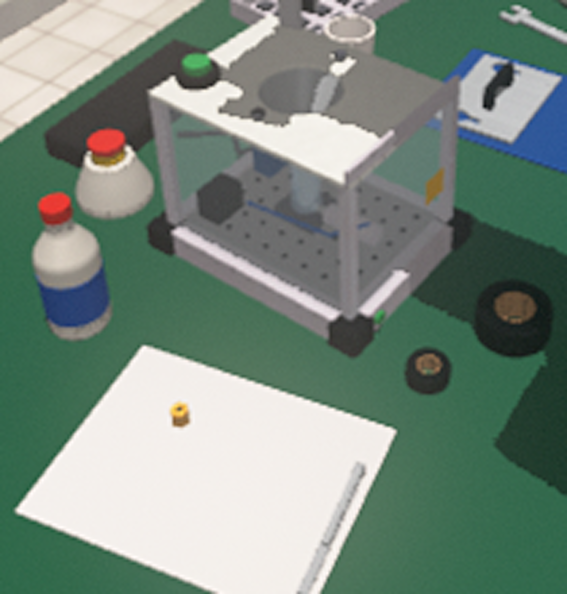

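All five steel slugs are in (white mat: only brass and tweezers). Back to the cover.

Emit:
step_arm:
  deltas: [0.2,-2.5,6,0,0,0,-10,0.2,-5,12,0,0,0,-20,0.2,-7.5,18,0,0,0,-30,0.2,-10,24,0,0,0,-40,0.2,-12.4,30,0,0,0,-50,0.2,-12.4,31.8,0,0,0,-60,0.2,-12.4,31.8,0,0,0,-70,0.2,-12.4,31.8,0,0,0,-80.4,0.2,-12.4,31.8,0,0,0,-80.4,0.2,-12.4,31.8,0,0,0,-80.4]

```text
time: 43.0
position: [521.6, -311.3, 273.5]
ee_rot: [[-0.004, 1.0, -0.001], [1.0, 0.004, 0.001], [0.001, -0.001, -1.0]]
contact_force: [0.3, -0.2, -0.2]
opening: 37.6
```

Run:
```python
from h import *
st(); go(521.8,-312,80,90.46);  im,d,p=snap('wrist','w26')
```

```text
t 43.0 pos [ 521.6 -311.3  273.5] yaw 90.23 tilt [-0.04  0.03] F [ 0.3 -0.2 -0.2] open 37.6
shift cm [-0.08  0.03 19.35] turn deg [-0.04 -0.03 -0.23]
```

View pics/w26.png

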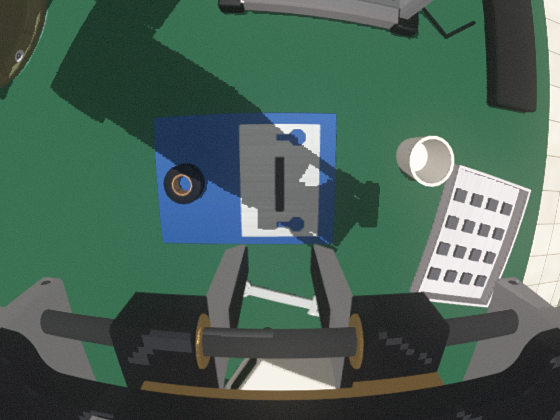

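Emit:
step_arm:
  deltas: [0.2,-0.07,0.02,6,0,0,-0.2,0.2,-0.07,0.02,12,0,0,-0.2,0.2,-0.07,0.02,18,0,0,-0.2,0.2,-0.07,0.02,22,0,0,-0.2,0.2,-0.07,0.02,24,0,0,-0.2,0.2,-0.07,0.02,24.5,0,0,-0.2,0.2,-0.07,0.02,24.5,0,0,-0.2]

```text
time: 43.92
position: [522.5, -312.5, 30.4]
ee_rot: [[-0.011, 1.0, 0.001], [1.0, 0.011, -0.001], [-0.001, 0.001, -1.0]]
contact_force: [-0.2, -0.6, 0.6]
opening: 37.4
```

Run:
```python
from h import *
st(); go(521.8,-312,12.6,90.46)
```

```text
t 43.92 pos [ 522.5 -312.5   30.4] yaw 90.63 tilt [ 0.09 -0.06] F [-0.2 -0.6  0.6] open 37.4
shift cm [ 0.05 -0.08  1.78] turn deg [0.08 0.06 0.17]
```

Emit:
step_arm:
  deltas: [0.2,0.05,-0.05,1,0,0,0.2,0.2,0.05,-0.05,1.65,0,0,0.2,0.2,0.05,-0.05,1.65,0,0,0.2,0.2,0.05,-0.05,1.65,0,0,0.2]
  squeeze: 40

```text
time: 44.42
position: [521.5, -311.7, 12.8]
ee_rot: [[-0.008, 1.0, 0.0], [1.0, 0.008, -0.0], [-0.0, 0.0, -1.0]]
contact_force: [-0.0, -0.2, 0.3]
opening: 37.5
```

Run:
```python
from h import *
st(); go(521.8,-312,12.6,90.46)
```

```text
t 44.42 pos [ 521.5 -311.7   12.8] yaw 90.45 tilt [ 0.01 -0.01] F [-0.  -0.2  0.3] open 37.5
shift cm [-0.03  0.03  0.02] turn deg [ 0.01  0.01 -0.01]
```

Pose matches the release pose to 0.4 mm. Close and lift.

Emit:
step_arm:
  deltas: [1,0,0,0,0,0,0,1,0,0,0,0,0,0,1,0,0,0,0,0,0,1,0,0,0,0,0,0,1,0,0,-1,0,0,0,1,0,0,-5,0,0,0,1,0,0,-11,0,0,0,1,0,0,-17,0,0,0,1,0,0,-23,0,0,0,1,0,0,-28,0,0,0]

```text
time: 45.68
position: [521.0, -311.4, 295.7]
ee_rot: [[-0.008, 1.0, 0.001], [1.0, 0.008, -0.001], [-0.001, 0.001, -1.0]]
contact_force: [-0.3, -0.8, -3.5]
opening: 11.7
```

Run:
```python
from h import *
st(); go(564.7,26.7,295,85.05); snap('wrist','w27')
```

```text
t 45.67 pos [ 521.  -311.4  295.7] yaw 90.45 tilt [ 0.07 -0.05] F [-0.3 -0.8 -3.5] open 11.7
shift cm [33.77  4.63  0.05] turn deg [0.07 0.04 5.4 ]
```

View pics/w27.png

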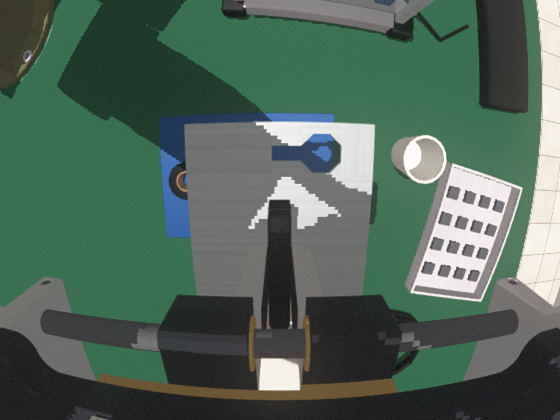

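Emit:
step_arm:
  deltas: [1,5,0.7,0,0,0,1,1,10,1.4,0,0,0,2,1,15,2.1,0,0,0,3,1,20,2.8,0,0,0,4,1,25,3.5,0,0,0,5,1,30,4.2,0,0,0,5.4,1,33.8,4.7,0,0,0,5.4,1,33.8,4.7,0,0,0,5.4,1,33.8,4.7,0,0,0,5.4]

```text
time: 46.85
position: [565.5, 26.2, 292.6]
ee_rot: [[0.086, 0.996, -0.0], [0.996, -0.086, -0.0], [-0.0, -0.0, -1.0]]
contact_force: [0.4, -1.3, -2.8]
opening: 11.5
```

Run:
```python
from h import *
st(); go(565.2,26.7,225,85.05)
```

```text
t 46.85 pos [565.5  26.2 292.6] yaw 85.05 tilt [-0.01 -0.01] F [ 0.4 -1.3 -2.8] open 11.5
shift cm [ 0.04 -0.03  6.76] turn deg [-0.01  0.01  0.  ]
```

Emit:
step_arm:
  deltas: [1,0,0,4,0,0,0,1,0,0,6,0,0,0,1,0,0,6.9,0,0,0,1,0,0,6.9,0,0,0,1,0,0,6.9,0,0,0]

```text
time: 47.48
position: [566.1, 26.4, 224.7]
ee_rot: [[0.087, 0.996, 0.002], [0.996, -0.087, -0.0], [0.0, 0.002, -1.0]]
contact_force: [-0.5, -0.0, -3.6]
opening: 11.5
```

Run:
```python
from h import *
st(); go(565.2,26.7,206,85.05); im,d,p=snap('wrist','w28')
cv2.imwrite('pics/c28.png',cv2.resize(im[90:250,150:410,::-1],None,fx=3,fy=3,interpolation=cv2.INTER_CUBIC))
```

```text
t 47.48 pos [566.1  26.4 224.7] yaw 85.04 tilt [ 0.09 -0.  ] F [-0.5 -0.  -3.6] open 11.5
shift cm [ 0.02 -0.09  1.87] turn deg [ 0.09 -0.01 -0.01]
```

View pics/c28.png

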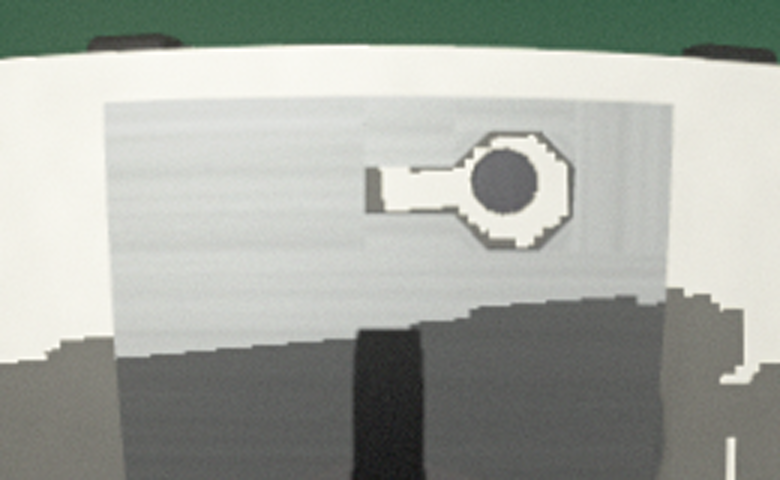

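Emit:
step_arm:
  deltas: [1,0,-0.05,0.6,0,0,0,1,0,-0.05,1.1,0,0,0,1,0,-0.05,1.5,0,0,0,1,0,-0.05,1.8,0,0,0,1,0,-0.05,1.85,0,0,0,1,0,-0.05,1.85,0,0,0]

```text
time: 48.28
position: [565.2, 26.8, 205.7]
ee_rot: [[0.086, 0.996, 0.0], [0.996, -0.086, -0.0], [0.0, 0.0, -1.0]]
contact_force: [-5.2, 0.4, 5.2]
opening: 11.4
```

Run:
```python
from h import *
st(); go(589,24.6,205.5,85.05); im,d,p=snap('wrist','w29')
cv2.imwrite('pics/c29.png',cv2.resize(im[90:250,150:410,::-1],None,fx=3,fy=3,interpolation=cv2.INTER_CUBIC))
```

```text
t 48.27 pos [565.2  26.8 205.7] yaw 85.06 tilt [ 0.03 -0.  ] F [-5.2  0.4  5.2] open 11.4
shift cm [-0.01  2.39  0.02] turn deg [ 0.03 -0.    0.01]
```

View pics/c29.png

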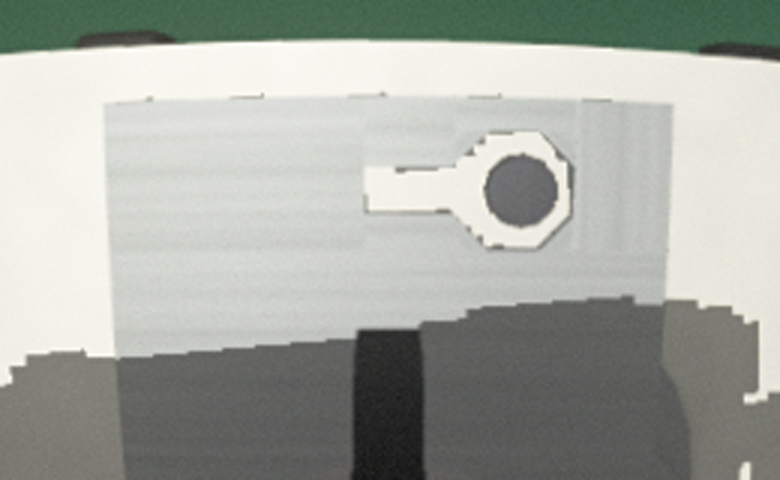

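The plate is down on the deck with the head through the wide end. Sliding home.

Emit:
step_arm:
  deltas: [1,0,0.6,0,0,0,0,1,0,1.2,0,0,0,0,1,0,1.8,0,0,0,0,1,0,2.3,0,0,0,0,1,0,2.5,0,0,0,0,1,0,2.55,0,0,0,0,1,0,2.55,0,0,0,0]

```text
time: 49.2
position: [590.6, 24.6, 205.7]
ee_rot: [[0.086, 0.996, 0.0], [0.996, -0.086, 0.0], [0.0, 0.0, -1.0]]
contact_force: [-5.0, 1.2, 5.7]
opening: 11.7
```

Run:
```python
from h import *
st(); im,d,p=snap('wrist','w30')
cv2.imwrite('pics/c30.png',cv2.resize(im[90:250,150:410,::-1],None,fx=3,fy=3,interpolation=cv2.INTER_CUBIC))
```

```text
t 49.2 pos [590.6  24.6 205.7] yaw 85.06 tilt [0.01 0.01] F [-5.   1.2  5.7] open 11.7
```

View pics/c30.png

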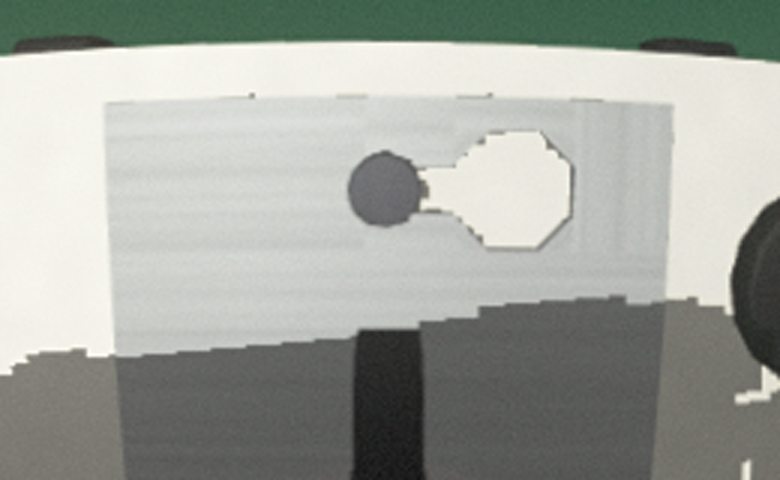

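Emit:
step_arm:
  deltas: [1,0,0.1,0,0,0,0,1,0,0.15,0,0,0,0,1,0,0.15,0,0,0,0]

```text
time: 49.62
position: [591.2, 24.6, 205.7]
ee_rot: [[0.086, 0.996, -0.002], [0.996, -0.086, 0.0], [0.0, -0.002, -1.0]]
contact_force: [-14.0, 1.3, 8.7]
opening: 11.5
```

Run:
```python
from h import *
st()
```

```text
t 49.62 pos [591.2  24.6 205.7] yaw 85.06 tilt [-0.12  0.01] F [-14.    1.3   8.7] open 11.5
```

The force rose from 5 to 14 N, so the cover is at its stop. Release and go up.

Emit:
step_arm:
  deltas: [0.2,0,-0.1,0,0,0,0,0.2,0,-0.1,0,0,0,0,0.2,0,-0.1,0,0,0,0,0.2,0,-0.1,-3,0,0,0,0.2,0,-0.1,-7,0,0,0,1,0,-0.1,-9,0,0,0,1,0,-0.1,-9,0,0,0]

```text
time: 50.5
position: [591.6, 24.5, 296.2]
ee_rot: [[0.086, 0.996, 0.003], [0.996, -0.086, -0.0], [0.0, 0.003, -1.0]]
contact_force: [0.9, 0.4, -0.3]
opening: 21.2
```

Run:
```python
from h import *
st(); go(684.2,60.8,240,85); im,d,p=snap('wrist','w31')
```

```text
t 50.5 pos [591.6  24.5 296.2] yaw 85.06 tilt [ 0.15 -0.01] F [ 0.9  0.4 -0.3] open 21.2
shift cm [4.42 8.9  5.65] turn deg [ 0.15 -0.01  0.06]
```

View pics/w31.png

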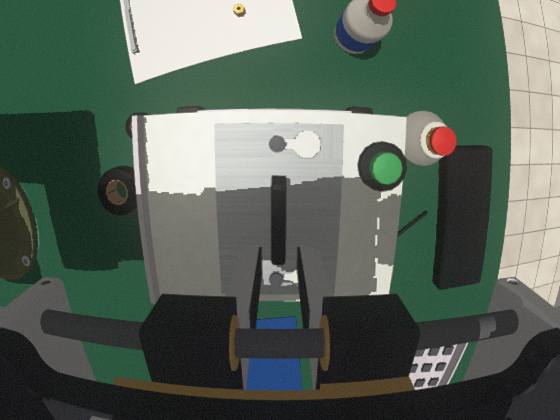

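Emit:
step_arm:
  deltas: [1,2.2,4.4,0,0,0,0,1,4.4,8.9,0,0,0,0,1,4.4,8.9,2,0,0,0,1,4.4,8.9,5,0,0,0,1,4.4,8.9,5.6,0,0,0,1,4.4,8.9,5.6,0,0,0]

```text
time: 51.3
position: [683.5, 60.6, 239.1]
ee_rot: [[0.086, 0.996, -0.001], [0.996, -0.086, -0.0], [-0.0, -0.001, -1.0]]
contact_force: [0.3, -1.0, 0.9]
opening: 0.8
```

Run:
```python
from h import *
_,_,K,V=load('w31')
print(onplane(K,V,387,168,215,True))
st(); go(684.3,61,210,85); im,d,p=snap('wrist','w32')
```

```text
[684.21878748  61.08588404 215.        ]
t 51.3 pos [683.5  60.6 239.1] yaw 85.05 tilt [-0.03 -0.  ] F [ 0.3 -1.   0.9] open 0.8
shift cm [0.04 0.08 2.91] turn deg [-0.03  0.    0.05]
```

View pics/w32.png

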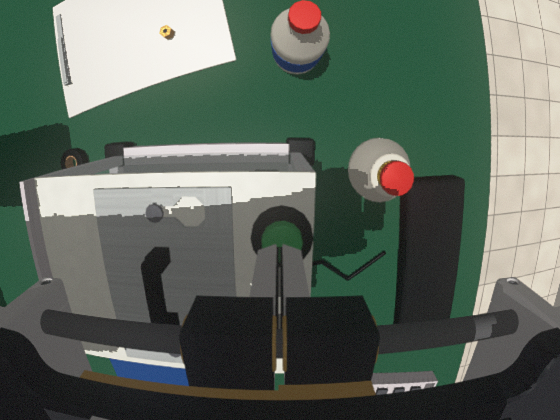

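Emit:
step_arm:
  deltas: [1,0.05,0.08,1.5,0,0,0,1,0.05,0.08,2.2,0,0,0,1,0.05,0.08,2.6,0,0,0,1,0.05,0.08,2.9,0,0,0,1,0.05,0.08,3.0,0,0,0,1,0.05,0.08,3.0,0,0,0]

```text
time: 52.1
position: [684.5, 61.2, 212.0]
ee_rot: [[0.086, 0.996, 0.003], [0.996, -0.086, 0.0], [0.0, 0.003, -1.0]]
contact_force: [-8.7, 0.3, 17.7]
opening: -0.2
```

Run:
```python
from h import *
st()
```

```text
t 52.1 pos [684.5  61.2 212. ] yaw 85.06 tilt [0.15 0.  ] F [-8.7  0.3 17.7] open -0.2
```

Run:
```python
from h import *
def hmap(nm):
    im,d,K,V=load(nm)
    v,u=np.mgrid[0:420,0:560]; x=(u-K[0,2])/K[0,0]; y=(v-K[1,2])/K[1,1]; th=np.hypot(x,y)+1e-9
    s=np.tan(th)/th; P=np.stack([x*s*d,y*s*d,d],-1); R=V[:3,:3]; 
    return im,(P-V[:3,3])@R
for nm in ['w31','w16','w25']:
    im,W=hmap(nm)
    r=np.hypot(W[...,0]-684.3,W[...,1]-61)
    for a,b in [(0,6),(6,12),(15,18),(18,20),(30,34)]:
        m=(r>=a)&(r<b)&(W[...,2]>190); z=W[...,2][m]
        print(nm,a,b,m.sum(),np.round(np.percentile(z,[10,50,90]),1) if m.sum() else '')
st(); snap('side','side3'); 
im=load('side3')[0]; cv2.imwrite('pics/c33.png',cv2.resize(im[150:270,180:320,::-1],None,fx=5,fy=5,interpolation=cv2.INTER_CUBIC))
```

```text
w31 0 6 151 [216.8 217.8 218.6]
w31 6 12 444 [216.9 217.6 218.5]
w31 15 18 677 [207.1 208.8 417. ]
w31 18 20 563 [207.1 209.  419.8]
w31 30 34 2325 [195.4 412.1 436.3]
w16 0 6 268 [216.9 217.7 218.7]
w16 6 12 812 [216.7 217.6 218.5]
w16 15 18 676 [206.8 207.6 208.6]
w16 18 20 509 [206.7 207.6 208.5]
w16 30 34 2191 [195.1 196.8 426.4]
w25 0 6 216 [216.8 217.7 218.6]
w25 6 12 628 [216.7 217.6 218.5]
w25 15 18 535 [206.8 207.6 208.6]
w25 18 20 418 [206.7 207.6 208.6]
w25 30 34 1935 [195.1 453.6 453.6]
t 52.1 pos [684.5  61.2 212. ] yaw 85.06 tilt [0.15 0.  ] F [-8.7  0.3 17.7] open -0.2
```

View pics/c33.png

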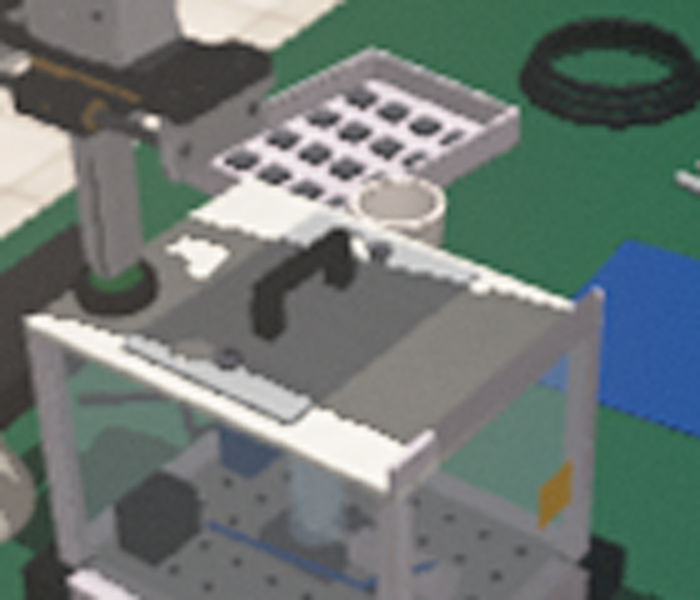

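The button top was at 217.7 mm by depth. It is now at about 212 mm with 17.7 N on it, so it should be fully down. I push slightly more, then release and back off.

Emit:
step_arm:
  deltas: [1,0,0,0.08,0,0,0,1,0,0,0.08,0,0,0,1,0,0,0.08,0,0,0]

```text
time: 52.52
position: [684.5, 61.2, 212.0]
ee_rot: [[0.086, 0.996, 0.003], [0.996, -0.086, 0.0], [0.0, 0.003, -1.0]]
contact_force: [-10.6, -0.6, 21.3]
opening: 0.5
```

Emit:
step_arm:
  deltas: [1,0,0,-1,0,0,0,1,0,0,-4,0,0,0,1,0,0,-9,0,0,0,1,0,-5,-12,0,0,0,1,0,-10,-15,0,0,0,1,0,-14,-15,0,0,0,1,0,-14,-15,0,0,0]

```text
time: 53.4
position: [543.3, 73.5, 359.8]
ee_rot: [[0.086, 0.996, 0.002], [0.996, -0.086, 0.0], [0.0, 0.002, -1.0]]
contact_force: [0.5, 0.7, -0.4]
opening: 0.8
```

Run:
```python
from h import *
st(); snap('wrist','w34'); im,_,_=snap('side','side4'); sc,_,_=snap('scene','scene4')
_,_,K,V=load('w34')
cv2.imwrite('pics/c35.png',np.hstack([cv2.resize(im[180:400,130:340,::-1],(400,419)),cv2.resize(sc[160:330,160:460,::-1],(400,419))]))
```

```text
t 53.4 pos [543.3  73.5 359.8] yaw 85.09 tilt [0.13 0.01] F [ 0.5  0.7 -0.4] open 0.8
```

View pics/w34.png

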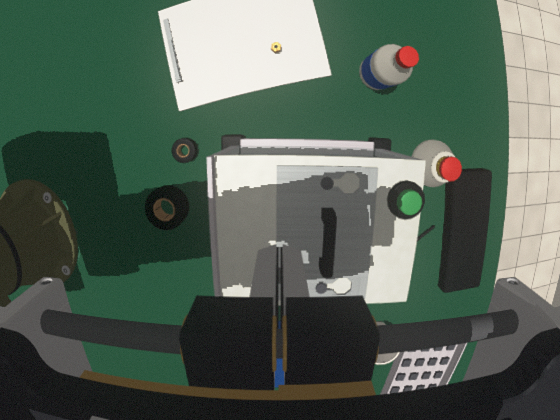

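View pics/c35.png

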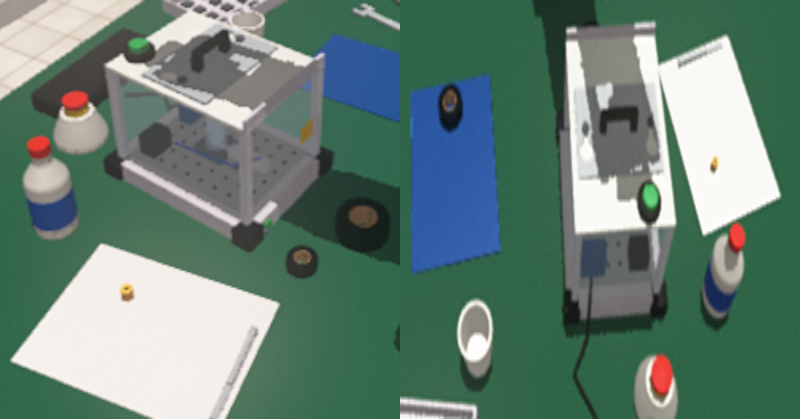

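Run:
```python
from h import *
im,_,K,V=load('w34')
t=cv2.resize(im[160:310,300:400,::-1],None,fx=4,fy=4,interpolation=cv2.INTER_CUBIC); cv2.imwrite('pics/c36.png',t)
im,_,K,V=load('w31')
t=cv2.resize(im[110:180,200:360,::-1],None,fx=5,fy=5,interpolation=cv2.INTER_CUBIC); cv2.imwrite('pics/c37.png',t)
```

```text
(no output)
```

View pics/c37.png

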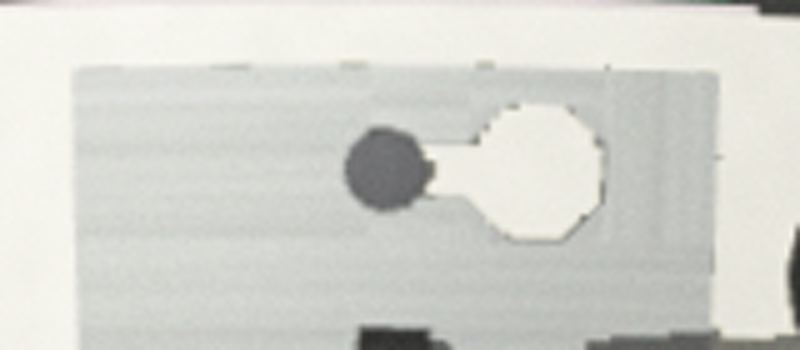

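View pics/c36.png

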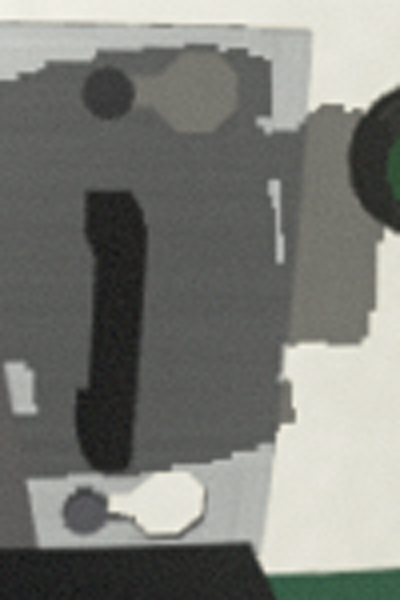

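Run:
```python
from h import *
im,_,K,V=load('w31')
f=lambda x,y,z:onplane(K,V,(x+.5)/5+200-.5,(y+.5)/5+110-.5,z,True)
a=f(386,169,205.5);b=f(537,172,200);print(a,b,np.linalg.norm((a-b)[:2]))
im,_,K,V=load('w34')
f=lambda x,y,z:onplane(K,V,(x+.5)/4+300-.5,(y+.5)/4+160-.5,z,True)
for p,q in [((108,93),(197,92)),((86,509),(166,503))]:
    a=f(*p,205.5);b=f(*q,200);print(a,b,np.linalg.norm((a-b)[:2]))
# where are tape etc: brass
b=f
```

```text
[594.06470452  86.76454717 205.5       ] [619.36094845  83.92755184 200.        ] 25.45483254007016
[593.71241295  87.0683998  205.5       ] [618.72532739  84.50746499 200.        ] 25.14367268047801
[582.60812713 -34.40947838 205.5       ] [607.25940627 -38.14074684 200.        ] 24.932066249463325
```

The cover is fully home: both keyholes stand about 25 mm beyond their studs, against 24 mm nominal plus up to 1.5 mm of play. Handing in.

Run:
```python
from h import *
st(); print(ticket.finish_job())
```

```text
t 53.55 pos [545.5  73.1 358.1] yaw 85.05 tilt [-0.01 -0.  ] F [-0.1  0.   0.3] open 0.1
the job is handed in; nothing more can be done
None
```

The job is handed in, and every step was done in the order asked, in 53.6 s of the 210 s allowed. It reported no verdict.

- **Tape and cover:** I put the middle-sized tape roll on the blue mat. I then slid the cover about 24 mm towards the lip, lifted it off and laid it flat on the same mat.
- **Slugs:** I found five steel slugs on the white mat and dropped all five down the funnel. None was seen to be knocked aside.
- **Cover back on:** I put the cover over the studs and slid it to its stop, where the push force rose from 5 to 14 N.
- **Button:** I pressed the green button until it stopped at 21 N, having travelled from about 217.7 to 212.0 mm.

In the last pictures only the brass slug and the tweezers are on the white mat. The tape is on the blue mat, and the funnel was empty before the cover went back on. The cover's keyholes stand 24.9 to 25.5 mm beyond the studs, which is 24 mm plus up to 1.5 mm of play. The arm is clear, with no force on it.

**What I could not settle:**
- **Button travel:** I measured about 5.7 mm against the 6 mm given, and did not read the button's joint itself. The difference is within calibration error.
- **Button height:** the first two-view estimate of the button's top was 2 to 3 mm lower than the depth reading.
- **Slugs in the tube:** I did not count them there. That all five went in is judged from the empty funnel and the cleared mat.

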